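Set a beaker under the pure-water tap and set its lever half open

TASK

The pure-water supply is still shut off upstream; get the bench tap ready to be flushed. Turn the white beaker, drying mouth-down on the bench, mouth-up without dropping it, stand it centrally on the round drain grid, and swing the swan-neck spout round until its nozzle is over the middle of the beaker. Only then turn the blue lever from closed to half open, 45 degrees, and leave all the other things on the bench where they stand.

Things in the scene. Friction and masses are not known exactly. Their poses are not given: they have to be found in the camera images.
- beaker: loose white plastic beaker, straight-sided, 90 mm outer diameter (too wide to grip across), 115 mm tall, wall 3 mm, base 4 mm, 0.10 to 0.16 kg, friction on the bench about 0.6. On its side it rests like a 12-sided drum and hardly rolls. Origin: centre of its closed base's outside; z axis from base to mouth (starts pointing down, origin 115 mm above the bench)
- beaker_rim (a point): centre of the beaker's open mouth, in the plane of the rim, 115 mm from its base
- drain (a point): centre of the round steel drain grid, 150 mm diameter, let in flush with the bench 140 mm in front of the tap's riser; things slide over it freely
- faucet: chromed bench tap, fixed. Origin on the bench on the vertical axis of its riser (29 mm diameter, to z = 120 mm); its -x axis points from the riser to the drain grid, its +y axis to the valve column, 130 mm from the riser (42 mm diameter, to z = 80 mm), joined to it by a level pipe 45 mm up
- nozzle (a point): the nozzle's outlet, at the spout's free end, z = 150 mm, 140 mm from the riser's axis. The spout is a 16 mm tube that rises from the riser, arches over (highest half-way along, its centreline at z = 250 mm) and drops to the nozzle (21 mm diameter)
- spout (a joint): swivel of the spout about the riser's vertical axis: 0 with the nozzle over the drain's centre, positive when swung towards the valve column (clockwise from above); starts at 0.8 to 1.45, range -1.0 to 1.7 rad; stiff, stays where left (about 1 N at the nozzle)
- lever (a joint): blue quarter-turn valve lever on the valve column, about the column's vertical axis: 0 closed (pointing along the faucet's -x axis, square to the level pipe), pi/2 fully open (pointing along the pipe towards the riser), opening counter-clockwise from above; half open is pi/4. Starts at 0 to 0.12. Stays where left (about 2 N at the tip)
- lever_tip (a point): middle of the lever's rounded end, z = 105 mm, 81 mm from the lever's axis; the lever is a bar 16 mm wide, from z = 99 to 111 mm, its end 22 mm wide
- wash_bottle: white wash bottle, 68 mm diameter, 170 mm to its blue cap, bent spout to 215 mm; loose, stands at the start where it must stay; origin: centre of its underside
- amber_bottle: amber reagent bottle, 72 mm diameter, 140 mm tall, black cap; loose, stands at the start where it must stay; origin: centre of its underside
- sample_jar: white jar with red lid, 68 mm diameter, 85 mm tall; loose, stands at the start where it must stay; origin: centre of its underside
- slide_box: blue slide box, 85 x 205 mm, 34 mm high; loose, stands at the start where it must stay; origin: centre of its underside
- petri_stack: stack of three closed Petri dishes, 91 mm diameter, 47 mm high (one piece); loose, stands at the start where it must stay; origin: centre of its underside
- tip_box: yellow pipette-tip box with pale lid, 88 x 128 mm, 75 mm high; loose, stands at the start where it must stay; origin: centre of its underside
- timer: white bench timer, 70 x 75 mm, 24 mm high; loose, stands at the start where it must stay; origin: centre of its underside
Mind the look-alikes: they are no part of the job. What is shaped like the beaker but green is not meant.

How it is judged:
By the outcome, as a careful person would: the job done as asked, in the order asked, and still so for the second after the job is handed in, with the robot touching nothing.
It also fails if it takes over 72 s, if anything falls off the work surface, if the arm or the gripper's body presses on something with over 40 N, if the wrist force passes 120 N, or if a joint passes its speed limit or range.

ROBOT

A 6-joint arm with a two-finger parallel gripper is mounted at the origin on the work surface. World frame = base frame: x ahead of the robot, y to its left, z up, the work surface at z = 0. Lengths are in m, angles in rad, forces in N, time in s.
With the tool pointing down it reaches from about 0.3 to 0.95 m from the base axis. Payload 3.1 kg.
Tool frame: the origin (TCP) lies on the centre line of the jaws, within the pads' length; the fingertips stand r.nose_length ahead of it and the grasp point (between the pads) lies 6 mm ahead of it (r.nose_length is the distance from the TCP to the fingertips, in m); z points along the fingers, y is the line along which they close (so a half turn about z gives the same grasp; the last joint's range is limited). The gripper opens to 85 mm and grips with 20 to 120 N. Pads are 22 mm wide; open, the fingers measure 114 mm over their backs; the gripper's body (76 mm by 85 mm) begins 54 mm behind the grasp point. The pads swing forward as they close: fully open they stand 13 mm farther back than shut.
Start: joints at [-1.279, 0.308, 1.634, -0, 1.2, -0.07], TCP at [0.221, -0.585, 0.256] pointing down, gripper open.
Joint ranges: [-3.06, 3.06], [-0.79, 1.96], [0.05, 2.63], [-1.19, 4.34], [0.05, 2.64], [-2.94, 2.94]. Speed limits (rad/s): [2.79, 2.79, 3.14, 3.14, 3.14, 3.14].

INTERFACE

Orientations are given as a rotation vector (axis times angle).
In Python, from cell import r gives the robot as it stands. The module is installed in compiled form; this text tells all that it offers.
- The arm moves only by the shell command python3 -m pendant 'ROWS'. ROWS is JSON, a list of rows, each an object with "translation": the shift along the tool's x, y, z in units of 0.025 m (1.0 is 0.025 m), a list of three; "rotation": the turn, a rotation vector about the tool's x, y, z in units of 0.1 rad (1.0 is 0.1 rad), a list of three; "fingers": the opening, from -1 (shut) to 1 (fully open). In form: [{"translation": [dx, dy, dz], "rotation": [wx, wy, wz], "fingers": fingers}, ...]. A call has 1 to 10 rows; each row shifts and turns the commanded pose from where the row before left it, along the tool's axes as they then stand; what a row does not reach is not made up. A row lasts 1/8 s, in which the tool goes at most 62.5 mm and 10.7 degrees, less where a joint would pass 70% of its speed; a pose out of reach is approached as far as the arm can. A call with a number of a shift or a turn outside -1 to 1 is refused whole. A call with a gripper value outside its range is refused whole. The fingers move at their own pace and stop on an object; the grip force is fixed at half the most. Time passes only in rows, so rows that do not move let the fingers close. It gives the time, the measured TCP pose, the force, the opening and the grip force at its end, in the units of the state.
- r.read_state(): the state, without advancing time (a new reading comes with each control period).
- r.snapshot(name): name is "scene" or "top" or "wrist"; returns the picture (400x640x3 uint8, red, green, blue); there is no depth.
- r.calibration(name): a dict with "K" (3x3 intrinsics, pixels), "R" (3x3) and "t" (3): a world point X has camera coordinates R X + t; the wrist camera has in their place "T_tool_cam" (4x4, takes a point from camera to tool coordinates, whose origin is the TCP and whose axes are the flange's). Camera axes: x right, y down, z forward; pixel columns grow to the right and rows downward; lengths in m; the calibration is good to about 2 mm. A picture is of the moment at which its call begins: read the wrist's pose just before it. calibration takes no time and is no camera call.
- r.sign_off(): hands the job in; it is judged then, once.
The state is a dict: "t": time; "joint_positions": joint angles; "joint_vel": joint speeds; "joint_torque": joint torques, N m; "eef_pos": TCP position; "tool_rot": TCP orientation; "wrist_force": force on the tool from outside, world axes, zero at the start; "torque": the same for the moment, N m; "opening": finger opening in m; "gripper_force": force on a finger pad.
Only numpy, scipy, OpenCV 4.12 (cv2) and the standard library are available. Lean on these libraries where they do the work, as an engineer would, in place of code of your own. Each camera call takes 0.05 s, during which the arm holds its last target. There are 200 camera calls.

## Working session

There is one attempt and no reset: what is moved stays moved. The work goes in short steps, Python scripts to look and compute and a shell command to move; the robot and the scene stay as the last step left them, time stands still between calls to the robot, and variables do not carry over. Pictures are saved under pics/ and viewed, at most 10 in all, crops included, and the job is handed in when it is done.

```bash
mkdir -p pics; python3 - <<'E'
from cell import r
import cv2,numpy as np
for n in("scene","top"):
    im=r.snapshot(n); cv2.imwrite(f"pics/{n}0.png",im[:,:,::-1]); c=r.calibration(n); print(n,np.round(c["K"],1).tolist(),np.round(c["R"],3).tolist(),np.round(c["t"],3).tolist())
c=r.calibration("wrist"); print(np.round(c["T_tool_cam"],3).tolist(),np.round(c["K"],1).tolist())
s=r.read_state(); print(s["t"],s["eef_pos"],s["tool_rot"],s["opening"],r.nose_length)
E
```

```text
scene [[428.6, 0.0, 314.6], [0.0, 428.6, 203.0], [0.0, 0.0, 1.0]] [[0.655, 0.755, -0.018], [0.533, -0.479, -0.698], [-0.535, 0.447, -0.716]] [-0.302, -0.188, 1.551]
top [[415.8, 0.0, 323.7], [0.0, 415.8, 200.4], [0.0, 0.0, 1.0]] [[0.021, -1.0, 0.013], [-0.998, -0.022, -0.051], [0.051, -0.012, -0.999]] [-0.016, 0.472, 1.227]
[[-0.0, -0.958, -0.286, 0.072], [1.0, 0.0, -0.0, 0.0], [0.0, -0.286, 0.958, -0.118], [0.0, 0.0, 0.0, 1.0]] [[355.5, 0.0, 316.5], [0.0, 355.5, 194.7], [0.0, 0.0, 1.0]]
0.1 [ 0.22099263 -0.58387267  0.25514862] [-3.08825916e+00 -5.64736807e-01  3.78060387e-04] 0.08529011646799482 0.025
```

View pics/scene0.png

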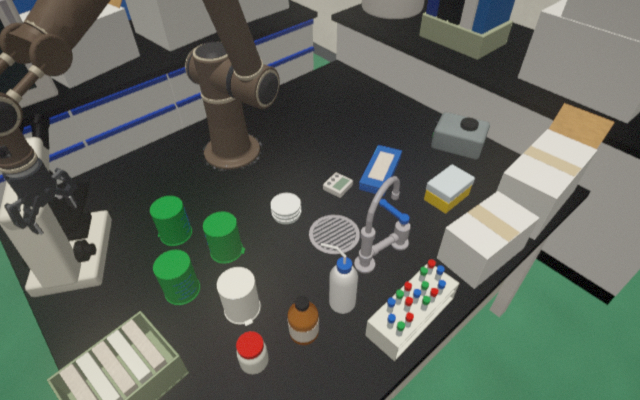

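View pics/top0.png

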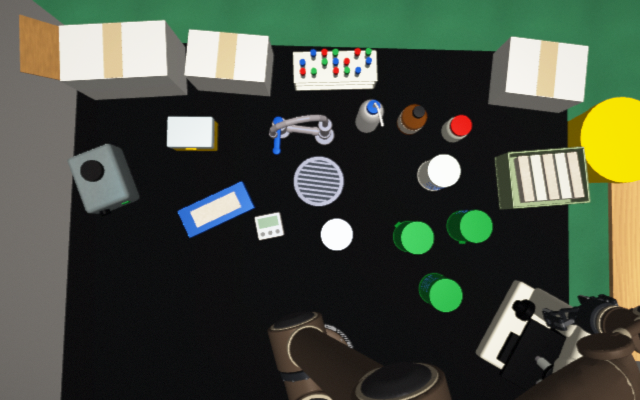

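Both pictures show the same layout. In the top view:

- **White beaker:** its closed base is at about (445,172). In the scene view it is at (238,295).
- **Look-alikes:** three green beakers at (413,237), (470,226) and (440,292), the white petri stack at (337,235), the white jar with the red lid at (460,127), and the wash bottle at (368,115). I choose the white one at (445,172).
- **Tap:** the drain is at (319,181), the riser at (323,130), the spout and lever at about (277,130).

Next I measure these and take a close crop of the beaker.

```bash
cat > h.py <<'E'
import numpy as np,cv2
from cell import r
def ray(n,u,v):
    c=r.calibration(n); K,R,t=map(np.asarray,(c["K"],c["R"],c["t"]))
    return -R.T@t, R.T@np.linalg.inv(K)@np.array([u,v,1.])
def onz(n,u,v,z):
    o,d=ray(n,u,v); return o+d*(z-o[2])/d[2]
def proj(n,X):
    c=r.calibration(n); p=c["K"]@(np.asarray(c["R"])@np.asarray(X)+c["t"]); return p[:2]/p[2]
def blobs(im,lo,hi,amin=30):
    m=cv2.inRange(cv2.cvtColor(im,cv2.COLOR_RGB2HSV),lo,hi)
    n,l,s,c=cv2.connectedComponentsWithStats(m)
    return [(c[i].round(1).tolist(),s[i].tolist()) for i in range(1,n) if s[i,4]>=amin]
E
python3 - <<'E'
from h import *
im=cv2.imread("pics/top0.png")[:,:,::-1].copy()
print("bright",[b for b in blobs(im,(0,0,235),(179,40,255)) if 300<b[0][0]<500])
print("green",blobs(im,(50,120,60),(75,255,255)))
print("blue",blobs(im,(100,140,60),(125,255,255)))
print("red",blobs(im,(0,180,100),(5,255,255)))
P=lambda u,v,z:onz("top",u,v,z).round(3)[:2]
print("beaker",P(445,172,.115),"drain",P(319,181,0),"jar",P(460,126,.085),"amber",P(416,114,.13),"wash cap",P(372,108,.17),"petri",P(337,235,.047))
print("riser",P(322,131,.12),"col",P(277,127,.08),"green",P(416,238,.115),P(474,226,.115),P(445,294,.115),"rack corner",P(497,155,.05),P(500,208,.05))
big=cv2.resize(im[90:320,240:520],None,fx=2.8,fy=2.6)
cv2.imwrite("pics/crop1.png",big[:,:,::-1])
E
```

```text
bright [([334.4, 71.3], [294, 51, 83, 39, 1936]), ([443.5, 170.2], [428, 155, 32, 32, 794]), ([336.1, 234.1], [321, 219, 31, 31, 753])]
green [([405.5, 26.7], [34, 0, 606, 121, 26031]), ([335.1, 51.5], [332, 48, 7, 9, 40]), ([324.1, 61.3], [322, 58, 5, 8, 32]), ([588.4, 245.9], [568, 183, 41, 124, 4110]), ([472.8, 226.3], [446, 209, 47, 35, 1046]), ([414.5, 236.8], [393, 221, 41, 34, 1055]), ([443.2, 293.6], [419, 273, 44, 40, 1060])]
blue [([312.9, 52.0], [310, 49, 7, 8, 39]), ([368.1, 60.3], [366, 57, 6, 8, 34]), ([302.1, 61.9], [300, 59, 5, 7, 30]), ([335.1, 61.2], [333, 58, 5, 8, 31]), ([372.4, 106.3], [367, 99, 13, 15, 115]), ([277.1, 119.2], [273, 116, 10, 8, 54]), ([276.9, 143.7], [272, 129, 9, 26, 151]), ([215.6, 209.1], [177, 181, 78, 57, 1351])]
red [([323.9, 51.7], [321, 49, 7, 7, 36]), ([357.1, 50.8], [354, 48, 7, 7, 35]), ([460.9, 125.0], [450, 115, 22, 21, 358])]
beaker [ 0.552 -0.337] drain [0.531 0.009] jar [ 0.688 -0.388] amber [ 0.708 -0.252] wash cap [ 0.71  -0.126] petri [ 0.371 -0.046]
riser [0.657 0.004] col [0.674 0.131] green [ 0.37  -0.259] [ 0.406 -0.418] [ 0.22  -0.339] rack corner [ 0.614 -0.509] [ 0.459 -0.518]
```

View pics/crop1.png

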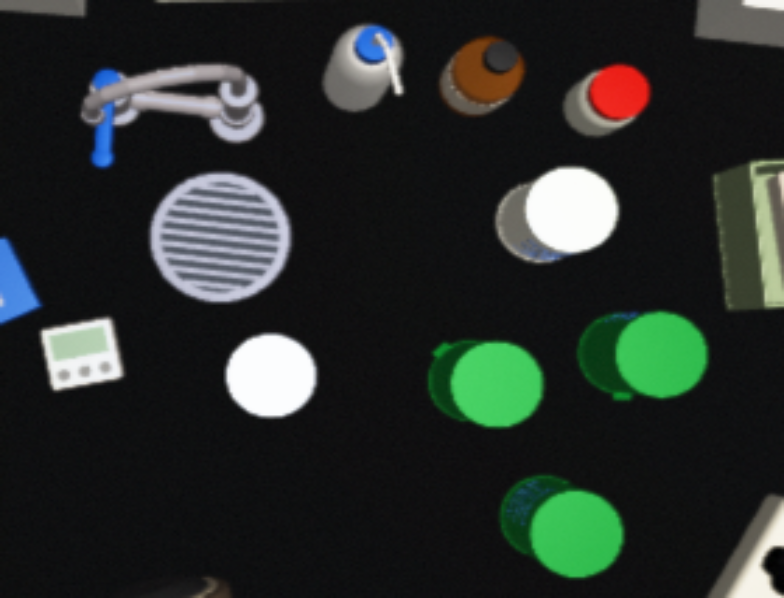

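The crop confirms the choice: a white, closed disc with no lid at crop (572,210), apart from the green ones. The measured point (0.556, -0.334) is in reach, and the 32 px diameter matches 90 mm. The grid centre is about (0.531, 0.009), with the riser about 0.14 m further ahead. I'll hover beside the beaker with the closing line along x.

```bash
A='x'; 
python3 -m pendant '[{"translation":[1,-0.1,0],"rotation":[0,0,0],"fingers":1},{"translation":[1,-0.1,0],"rotation":[0,0,0],"fingers":1},{"translation":[1,-0.1,0],"rotation":[0,0,0],"fingers":1},{"translation":[1,-0.1,0],"rotation":[0,0,0],"fingers":1},{"translation":[1,-0.1,0],"rotation":[0,0,0],"fingers":1},{"translation":[1,-0.1,0],"rotation":[0,0,0],"fingers":1},{"translation":[1,-0.1,0],"rotation":[0,0,0],"fingers":1},{"translation":[1,-0.1,0],"rotation":[0,0,0],"fingers":1},{"translation":[1,-0.1,0],"rotation":[0,0,0],"fingers":1},{"translation":[1,-0.1,0],"rotation":[0,0,0],"fingers":1}]'
python3 -m pendant '[{"translation":[1,-0.1,0],"rotation":[0,0,-1],"fingers":0.5},{"translation":[0,0,0],"rotation":[0,0,-1],"fingers":0.5},{"translation":[0,0,0],"rotation":[0,0,-1],"fingers":0.5},{"translation":[0,0,0],"rotation":[0,0,-1],"fingers":0.5},{"translation":[0,0,0],"rotation":[0,0,-1],"fingers":0.5},{"translation":[0,0,0],"rotation":[0,0,-1],"fingers":0.5},{"translation":[0,0,0],"rotation":[0,0,-1],"fingers":0.5},{"translation":[0,0,0],"rotation":[0,0,-1],"fingers":0.5},{"translation":[0,0,0],"rotation":[0,0,-1],"fingers":0.5},{"translation":[0,0,0],"rotation":[0,0,-1],"fingers":0.5}]'
cat >> h.py <<'E'
from scipy.spatial.transform import Rotation as Ro
def pose():
    s=r.read_state(); return s["eef_pos"],Ro.from_rotvec(s["tool_rot"]).as_matrix(),s
def Rt(z,y):  # tool axes from z and y directions
    z=np.array(z,float);z/=np.linalg.norm(z);y=np.array(y,float);y-=z*(y@z);y/=np.linalg.norm(y)
    return np.column_stack([np.cross(y,z),y,z])
def go(p,R=None):
    e,Rc,s=pose()
    if R is None:R=Rc
    w=Ro.from_matrix(Rc.T@R).as_rotvec()*10
    print("t",round(s["t"],2),"tcp",e.round(4),"z",Rc[:,2].round(3),"y",Rc[:,1].round(3),"open",round(s["opening"],4),"F",s["wrist_force"].round(1),"g",round(float(s["gripper_force"]),1))
    print(" shift(now axes)",(Rc.T@(p-e)*40).round(2)," turn",w.round(2)," shift(after turn)",(R.T@(p-e)*40).round(2))
E
python3 - <<'E'
from h import *
go(np.array([.556,-.415,.255]),Rt([0,0,-1],[-1,0,0])); go(np.array([.556,-.415,.255]),Rt([0,0,-1],[1,0,0])); print(pose()[2]["joint_positions"].round(2))
c=proj("scene",[.556,-.334,0]); print("rim centre px",c)
for a in range(-90,60,15):
    print(a,proj("scene",[.556+.047*np.cos(np.radians(a)),-.334+.047*np.sin(np.radians(a)),0.004]).round(0))
im=r.snapshot("wrist");cv2.imwrite("pics/w1.png",im[:,:,::-1])
E
```

```text
t: 1.35
eef_pos: [0.4466, -0.4719, 0.2555]
tool_rot: [-3.089, -0.565, 0.001]
wrist_force: [0.2, -0.2, 0.4]
opening: 0.0857
gripper_force: 0.0
t: 2.6
eef_pos: [0.4683, -0.4612, 0.2554]
tool_rot: [-2.437, -1.981, 0.0]
wrist_force: [0.5, -0.2, -0.1]
opening: 0.064
gripper_force: 0.0
t 2.6 tcp [ 0.4683 -0.4612  0.2554] z [-0.001  0.001 -1.   ] y [ 0.979 -0.204 -0.001] open 0.064 F [ 0.5 -0.2 -0.1] g 0.0
 shift(now axes) [2.52 3.06 0.02]  turn [-2.000e-02  2.000e-02  2.936e+01]  shift(after turn) [-1.85 -3.51  0.02]
t 2.6 tcp [ 0.4683 -0.4612  0.2554] z [-0.001  0.001 -1.   ] y [ 0.979 -0.204 -0.001] open 0.064 F [ 0.5 -0.2 -0.1] g 0.0
 shift(now axes) [2.52 3.06 0.02]  turn [-0.01 -0.01 -2.06]  shift(after turn) [1.85 3.51 0.02]
[-0.84  0.37  1.55  0.    1.22 -0.64]
rim centre px [241.00180287 307.05807179]
-90 [225. 317.]
-75 [228. 320.]
-60 [233. 322.]
-45 [237. 323.]
-30 [242. 323.]
-15 [247. 321.]
0 [251. 319.]
15 [255. 315.]
30 [257. 311.]
45 [259. 307.]
```

View pics/w1.png

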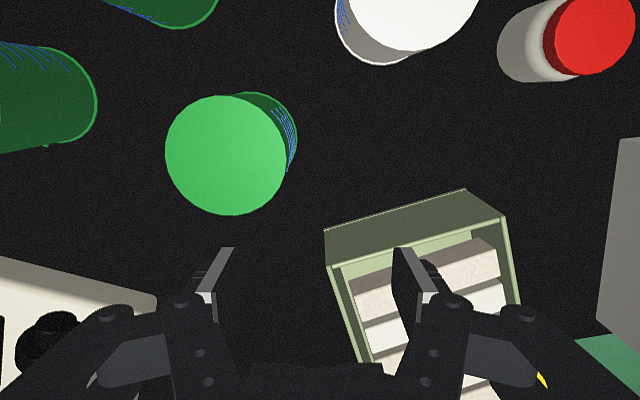

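The wrist view shows the white beaker at (400,20), upside down with graduations. The rack is at (430,260) and the gripper clears both. The beaker's lip points along +x, so tipping it towards +y leaves the future top wall free. First I slide it 9 cm along +y for room, held between the two open fingers.

```bash

python3 -m pendant '[{"translation":[0,0,0],"rotation":[0,0,-1],"fingers":0.5},{"translation":[0,0,0],"rotation":[0,0,-1],"fingers":0.5},{"translation":[0.46,0.88,0],"rotation":[0,0,0],"fingers":0.5},{"translation":[0.46,0.88,0],"rotation":[0,0,0],"fingers":0.5},{"translation":[0.46,0.88,0],"rotation":[0,0,0],"fingers":0.5},{"translation":[0.46,0.88,0],"rotation":[0,0,0],"fingers":0.5},{"translation":[0,0,1],"rotation":[0,0,0],"fingers":0.5},{"translation":[0,0,1],"rotation":[0,0,0],"fingers":0.5},{"translation":[0,0,1],"rotation":[0,0,0],"fingers":0.5},{"translation":[0,0,1],"rotation":[0,0,0],"fingers":0.5}]'
python3 -m pendant '[{"translation":[0,0,1],"rotation":[0,0,0],"fingers":0.5},{"translation":[0,0,1],"rotation":[0,0,0],"fingers":0.5},{"translation":[0,0,1],"rotation":[0,0,0],"fingers":0.5},{"translation":[0,0,0.25],"rotation":[0,0,0],"fingers":0.5},{"translation":[0,0,0],"rotation":[0,0,0],"fingers":0.5}]'
python3 - <<'E'
from h import *
go(np.array([.556,-.283,.073]),Rt([0,0,-1],[1,0,0]))
E
```

```text
t: 3.9
eef_pos: [0.5584, -0.4155, 0.1554]
tool_rot: [2.231, 2.212, 0.0]
wrist_force: [0.1, -0.2, 0.3]
opening: 0.0643
gripper_force: 0.0
t: 4.53
eef_pos: [0.5576, -0.4158, 0.0747]
tool_rot: [-2.23, -2.212, 0.0]
wrist_force: [-0.9, 1.1, 0.2]
opening: 0.064
gripper_force: 0.0
t 4.53 tcp [ 0.5576 -0.4158  0.0747] z [-0.  0. -1.] y [ 1.    -0.009 -0.   ] open 0.064 F [-0.9  1.1  0.2] g 0.0
 shift(now axes) [ 5.31 -0.11  0.07]  turn [-0.   -0.   -0.09]  shift(after turn) [ 5.31 -0.06  0.07]
```

```bash

python3 -m pendant '[{"translation":[0.5,0,0],"rotation":[0,0,0],"fingers":0.5},{"translation":[0.5,0,0],"rotation":[0,0,0],"fingers":0.5},{"translation":[0.4,0,0],"rotation":[0,0,0],"fingers":0.5},{"translation":[0.4,0,0],"rotation":[0,0,0],"fingers":0.5},{"translation":[0.4,0,0],"rotation":[0,0,0],"fingers":0.5},{"translation":[0.4,0,0],"rotation":[0,0,0],"fingers":0.5},{"translation":[0.4,0,0],"rotation":[0,0,0],"fingers":0.5},{"translation":[0.4,0,0],"rotation":[0,0,0],"fingers":0.5},{"translation":[0.4,0,0],"rotation":[0,0,0],"fingers":0.5}]'
python3 -m pendant '[{"translation":[0.4,0,0],"rotation":[0,0,0],"fingers":0.5},{"translation":[0.4,0,0],"rotation":[0,0,0],"fingers":0.5},{"translation":[0.4,0,0],"rotation":[0,0,0],"fingers":0.5},{"translation":[0.3,0,0],"rotation":[0,0,0],"fingers":0.5},{"translation":[0,0,0],"rotation":[0,0,0],"fingers":0.5},{"translation":[-0.8,0,0],"rotation":[0,0,0],"fingers":0.5},{"translation":[-0.8,0,0],"rotation":[0,0,0],"fingers":0.5},{"translation":[-0.8,0,-0.5],"rotation":[0,0,0],"fingers":0.5},{"translation":[0,0,-1],"rotation":[0,0,0],"fingers":0.5},{"translation":[0,0,-1],"rotation":[0,0,0],"fingers":0.5}]'
python3 - <<'E'
from h import *
im=r.snapshot("top");cv2.imwrite("pics/top1.png",im[:,:,::-1]);print(blobs(im,(0,0,235),(179,40,255)));print([ (b,onz("top",b[1][0]+b[1][2]/2,b[1][1]+b[1][3]/2,.115).round(3)) for b in blobs(im,(0,0,235),(179,40,255),300)])
s=r.snapshot("scene");cv2.imwrite("pics/scene1.png",s[:,:,::-1])
go(np.array([.556,-.3,.2]))
E
```

```text
t: 5.65
eef_pos: [0.5585, -0.3215, 0.0758]
tool_rot: [2.23, 2.21, -0.0]
wrist_force: [-0.4, -3.9, 6.2]
opening: 0.0643
gripper_force: 0.0
t: 6.9
eef_pos: [0.5573, -0.3455, 0.1383]
tool_rot: [-2.233, -2.209, -0.0]
wrist_force: [0.4, -0.1, -0.4]
opening: 0.064
gripper_force: 0.0
[([143.4, 48.5], [122, 21, 45, 56, 2349]), ([81.2, 51.8], [60, 24, 44, 56, 2291]), ([202.1, 53.4], [185, 30, 35, 48, 1370]), ([250.3, 57.5], [233, 34, 35, 48, 1405]), ([523.2, 65.9], [506, 37, 35, 58, 1639]), ([570.2, 71.6], [553, 43, 35, 58, 1624]), ([334.5, 71.3], [294, 51, 83, 39, 1930]), ([189.3, 131.6], [168, 118, 43, 28, 1189]), ([562.9, 175.5], [556, 153, 15, 45, 370]), ([574.6, 171.3], [569, 153, 13, 39, 211]), ([406.7, 169.0], [391, 154, 32, 31, 791]), ([538.5, 178.3], [532, 155, 14, 45, 358]), ([550.2, 173.9], [545, 155, 12, 40, 244]), ([527.3, 186.0], [523, 172, 11, 29, 159]), ([215.0, 209.0], [192, 193, 47, 33, 705]), ([269.9, 227.9], [256, 213, 26, 26, 203]), ([336.1, 234.1], [321, 219, 31, 31, 753]), ([506.5, 326.6], [483, 284, 50, 83, 1040]), ([539.9, 320.4], [533, 315, 17, 12, 51]), ([586.3, 345
[... 614 characters left out ...]
, 0.367, 0.115])), (([562.9, 175.5], [556, 153, 15, 45, 370]), array([ 0.55 , -0.666,  0.115])), (([406.7, 169.0], [391, 154, 32, 31, 791]), array([ 0.557, -0.232,  0.115])), (([538.5, 178.3], [532, 155, 14, 45, 358]), array([ 0.543, -0.598,  0.115])), (([215.0, 209.0], [192, 193, 47, 33, 705]), array([0.435, 0.289, 0.115])), (([336.1, 234.1], [321, 219, 31, 31, 753]), array([ 0.375, -0.042,  0.115])), (([506.5, 326.6], [483, 284, 50, 83, 1040]), array([ 0.139, -0.511,  0.115]))]
t 7.0 tcp [ 0.5598 -0.3468  0.1416] z [ 0.006 -0.004 -1.   ] y [ 1.    -0.01   0.006] open 0.0638 F [-0.   0.4 -0. ] g 0.0
 shift(now axes) [ 1.86 -0.16 -2.34]  turn [0. 0. 0.]  shift(after turn) [ 1.86 -0.16 -2.34]
```

View pics/scene1.png

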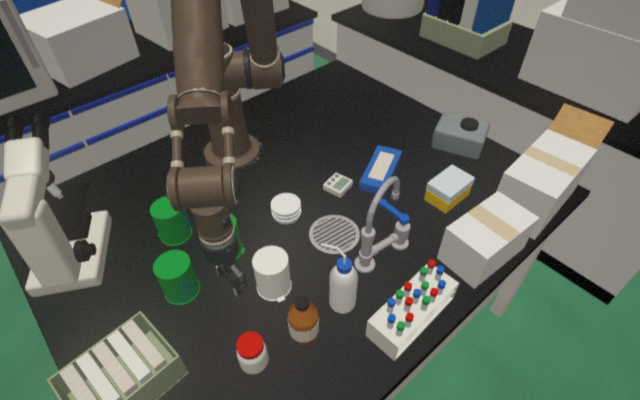

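The picture shows the beaker still upside down and unmoved otherwise, at scene (272,272), world (0.557, -0.234). Now I turn the gripper and plan a controlled tip. The back top edge sits between the two fingers, so one pushes the wall while the other brakes the base.

```bash

python3 -m pendant '[{"translation":[0,0,-0.5],"rotation":[0,0,1],"fingers":0},{"translation":[0,0,-0.5],"rotation":[0,0,1],"fingers":0},{"translation":[0,0,-0.5],"rotation":[0,0,1],"fingers":0},{"translation":[0,0,-0.5],"rotation":[0,0,1],"fingers":0},{"translation":[0,0,0],"rotation":[0,0,1],"fingers":0},{"translation":[0,0,0],"rotation":[0,0,1],"fingers":0},{"translation":[0,0,0],"rotation":[0,0,1],"fingers":0},{"translation":[0,0,0],"rotation":[0,0,1],"fingers":0},{"translation":[0,0,0],"rotation":[0,0,1],"fingers":0},{"translation":[0,0,0],"rotation":[0,0,1],"fingers":0}]'
python3 -m pendant '[{"translation":[0,0,0],"rotation":[0,0,1],"fingers":0},{"translation":[0,0,0],"rotation":[0,0,1],"fingers":0},{"translation":[0,0,0],"rotation":[0,0,1],"fingers":0},{"translation":[0,0,0],"rotation":[0,0,1],"fingers":0},{"translation":[0,0,0],"rotation":[0,0,1],"fingers":0},{"translation":[0,0,0],"rotation":[0,0,0.6],"fingers":0},{"translation":[0,0,0],"rotation":[1,0,0],"fingers":0},{"translation":[0,0,0],"rotation":[1,0,0],"fingers":0},{"translation":[0,0,0],"rotation":[1,0,0],"fingers":0},{"translation":[0,0,0],"rotation":[1,0,0],"fingers":0}]'
cat > tip.py <<'E'
from h import *
X,YC,g,tip,slack=.557,-.234,float(r.read_state()["opening"]),.021,.004
def state(th,al,back=0):
    ps=th+al; s,c=np.sin,np.cos
    C=np.array([YC+.045-.09*c(th)+.115*s(th),.09*s(th)+.115*c(th)])
    zt=np.array([s(al),-c(al)]); yt=np.array([-c(al),-s(al)])
    d=g*s(ps)*c(ps)-slack-tip-back
    p=C+d*zt-yt*(g/2)*c(2*ps)
    return np.array([X,*p]),Rt([0,*zt],[0,*yt])
E
python3 - <<'E'
from tip import *
p,R=state(0,np.radians(30),.08); go(p,R); p,R=state(0,np.radians(30)); print(p,g); print(pose()[2]["joint_positions"].round(2))
E
```

```text
t: 8.25
eef_pos: [0.5571, -0.3441, 0.1864]
tool_rot: [-3.019, -0.865, 0.002]
wrist_force: [-0.4, 0.0, 0.2]
opening: 0.0423
gripper_force: 0.0
t: 9.5
eef_pos: [0.5573, -0.3443, 0.1868]
tool_rot: [-2.738, -0.002, 0.001]
wrist_force: [0.2, 0.2, -0.7]
opening: 0.0425
gripper_force: 0.0
t 9.5 tcp [ 0.5573 -0.3443  0.1868] z [-0.001  0.393 -0.92 ] y [ 0.001 -0.92  -0.393] open 0.0425 F [ 0.2  0.2 -0.7] g 0.0
 shift(now axes) [-0.01 -1.28  0.18]  turn [1.2  0.01 0.01]  shift(after turn) [-0.01 -1.25  0.33]
[ 0.557      -0.27310877  0.12603245] 0.04247273261093658
[-0.75  0.58  1.44  0.3   1.41  0.73]
```

```bash

python3 -m pendant '[{"translation":[0,0,0],"rotation":[0.6,0,0],"fingers":0},{"translation":[0,0,0],"rotation":[0.6,0,0],"fingers":0},{"translation":[0,-0.65,0.15],"rotation":[0,0,0],"fingers":0},{"translation":[0,-0.6,0.15],"rotation":[0,0,0],"fingers":0},{"translation":[0,0,0.8],"rotation":[0,0,0],"fingers":0},{"translation":[0,0,0.8],"rotation":[0,0,0],"fingers":0},{"translation":[0,0,0.8],"rotation":[0,0,0],"fingers":0},{"translation":[0,0,0.4],"rotation":[0,0,0],"fingers":0},{"translation":[0,0,0],"rotation":[0,0,0],"fingers":0}]'
python3 - <<'E'
from tip import *
p,R=state(0,np.radians(30)); go(p,R)
N=20
S=[state(np.radians(79*i/N),np.radians(30-57*i/N)) for i in range(N+1)]
for (p,R),(q,Q) in zip(S,S[1:]): print((R.T@(q-p)*40).round(2),(Ro.from_matrix(R.T@Q).as_rotvec()*10).round(2)[0])
im=r.snapshot("scene");cv2.imwrite("pics/s2.png",cv2.resize(im[150:350,150:410],None,fx=3,fy=3)[:,:,::-1])
E
```

```text
t: 10.62
eef_pos: [0.557, -0.2772, 0.1344]
tool_rot: [-2.62, -0.002, 0.004]
wrist_force: [-0.2, -0.2, 0.0]
opening: 0.0424
gripper_force: 0.0
t 10.62 tcp [ 0.557  -0.2772  0.1344] z [-0.003  0.498 -0.867] y [ 0.001 -0.867 -0.498] open 0.0424 F [-0.2 -0.2  0. ] g 0.0
 shift(now axes) [0.   0.02 0.37]  turn [0.02 0.03 0.01]  shift(after turn) [0.   0.02 0.37]
[ 0.   -0.38 -0.01] -0.5
[ 0.   -0.38 -0.  ] -0.5
[ 0.   -0.38  0.  ] -0.5
[ 0.   -0.38  0.01] -0.5
[ 0.   -0.38  0.01] -0.5
[ 0.   -0.38  0.02] -0.5
[ 0.   -0.38  0.02] -0.5
[ 0.   -0.38  0.03] -0.5
[ 0.   -0.38  0.03] -0.5
[ 0.   -0.38  0.04] -0.5
[ 0.   -0.38  0.04] -0.5
[ 0.   -0.38  0.05] -0.5
[ 0.   -0.37  0.05] -0.5
[ 0.   -0.37  0.06] -0.5
[ 0.   -0.37  0.06] -0.5
[ 0.   -0.37  0.07] -0.5
[ 0.   -0.37  0.07] -0.5
[ 0.   -0.37  0.08] -0.5
[ 0.   -0.37  0.08] -0.5
[ 0.   -0.37  0.09] -0.5
```

View pics/s2.png

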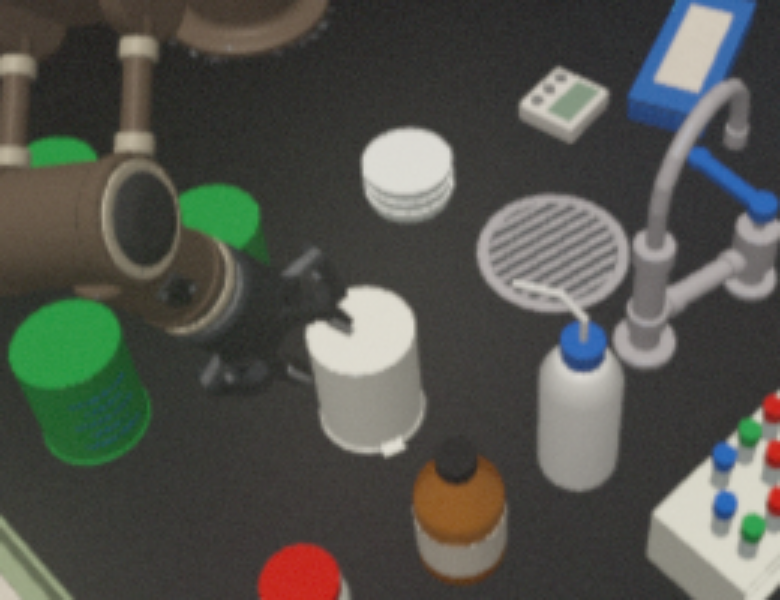

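The crop shows one finger over the base and one behind the wall at crop (330,330), and the green beakers are clear. Now I tip it.

```bash

python3 -m pendant '[{"translation":[0,0,0.25],"rotation":[0,0,0],"fingers":0},{"translation":[0,-0.38,0],"rotation":[-0.5,0,0],"fingers":0},{"translation":[0,-0.38,0],"rotation":[-0.5,0,0],"fingers":0},{"translation":[0,-0.38,0],"rotation":[-0.5,0,0],"fingers":0},{"translation":[0,-0.38,0],"rotation":[-0.5,0,0],"fingers":0},{"translation":[0,-0.38,0.02],"rotation":[-0.5,0,0],"fingers":0},{"translation":[0,-0.38,0.02],"rotation":[-0.5,0,0],"fingers":0},{"translation":[0,0,0],"rotation":[0,0,0],"fingers":0}]'
python3 - <<'E'
from tip import *
p,R=state(np.radians(79*.3),np.radians(30-57*.3)); go(p,R)
im=r.snapshot("scene");cv2.imwrite("pics/s3.png",cv2.resize(im[150:350,150:410],None,fx=3,fy=3)[:,:,::-1])
E
```

```text
t: 11.68
eef_pos: [0.5581, -0.2217, 0.1524]
tool_rot: [-2.922, -0.005, -0.002]
wrist_force: [1.1, 0.5, -0.0]
opening: 0.0428
gripper_force: 0.0
t 11.68 tcp [ 0.5581 -0.2217  0.1524] z [ 0.001  0.218 -0.976] y [ 0.004 -0.976 -0.218] open 0.0428 F [ 1.1  0.5 -0. ] g 0.0
 shift(now axes) [-0.04 -0.01  0.21]  turn [ 0.06 -0.01  0.04]  shift(after turn) [-0.04 -0.01  0.21]
```

View pics/s3.png

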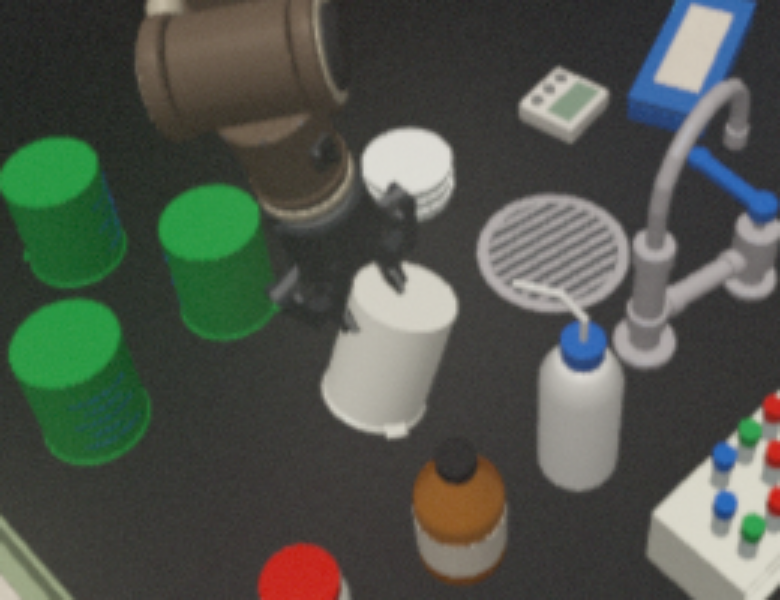

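The beaker is tipped about 22° about its front rim edge and held between the fingers (crop (370,300)), with no sliding. I continue.

```bash

python3 -m pendant '[{"translation":[0,-0.38,0.06],"rotation":[-0.5,0,0],"fingers":0},{"translation":[0,-0.38,0.06],"rotation":[-0.5,0,0],"fingers":0},{"translation":[0,-0.38,0.06],"rotation":[-0.5,0,0],"fingers":0},{"translation":[0,-0.38,0.04],"rotation":[-0.5,0,0],"fingers":0},{"translation":[0,-0.38,0.04],"rotation":[-0.5,0,0],"fingers":0},{"translation":[0,-0.38,0.05],"rotation":[-0.5,0,0],"fingers":0},{"translation":[0,-0.38,0.05],"rotation":[-0.5,0,0],"fingers":0}]'
python3 -m pendant '[{"translation":[0,-0.37,0.06],"rotation":[-0.5,0,0],"fingers":0},{"translation":[0,-0.37,0.06],"rotation":[-0.5,0,0],"fingers":0},{"translation":[0,-0.37,0.07],"rotation":[-0.5,0,0],"fingers":0},{"translation":[0,-0.37,0.07],"rotation":[-0.5,0,0],"fingers":0},{"translation":[0,-0.37,0.08],"rotation":[-0.5,0,0],"fingers":0},{"translation":[0,0,0],"rotation":[0,0,0],"fingers":0}]'
python3 - <<'E'
from tip import *
p,R=state(np.radians(79*.9),np.radians(30-57*.9)); go(p,R); print(pose()[2]["joint_positions"].round(2))
im=r.snapshot("scene");cv2.imwrite("pics/s4.png",cv2.resize(im[150:350,150:410],None,fx=3,fy=3)[:,:,::-1])
E
```

```text
t: 12.6
eef_pos: [0.5575, -0.1562, 0.1468]
tool_rot: [3.011, 0.001, -0.0]
wrist_force: [-0.2, 0.7, -0.6]
opening: 0.0425
gripper_force: 0.2
t: 13.35
eef_pos: [0.5567, -0.1121, 0.127]
tool_rot: [2.763, 0.004, -0.003]
wrist_force: [0.3, 1.3, -0.9]
opening: 0.0426
gripper_force: 0.5
t 13.35 tcp [ 0.5567 -0.1121  0.127 ] z [-0.002 -0.37  -0.929] y [ 0.003 -0.929  0.37 ] open 0.0426 F [ 0.3  1.3 -0.9] g 0.5
 shift(now axes) [ 0.01 -0.03 -0.03]  turn [0.07 0.02 0.03]  shift(after turn) [ 0.01 -0.03 -0.03]
[-0.09  0.37  1.89 -0.49  0.91  1.79]
```

View pics/s4.png

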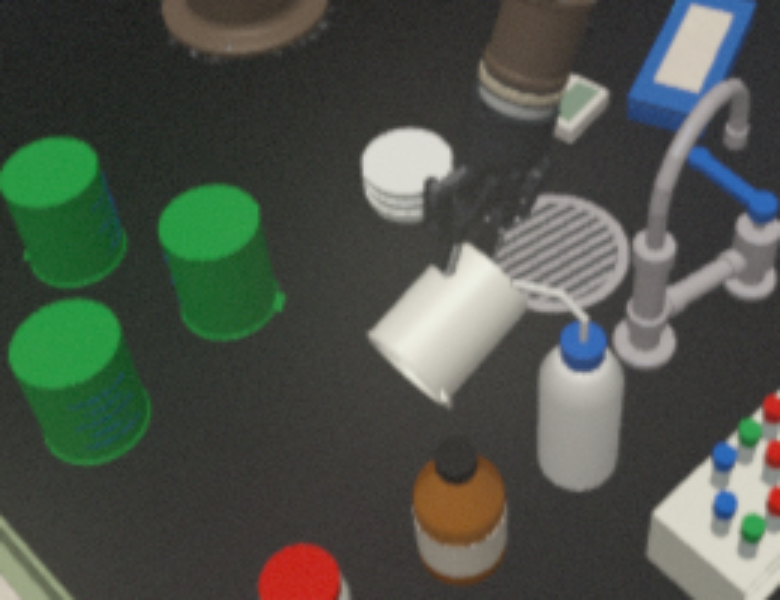

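The beaker is at about 71° and the finger on its base is carrying it. I lower the last bit, withdraw and raise the arm.

```bash

python3 -m pendant '[{"translation":[0,-0.36,0.09],"rotation":[-0.5,0,0],"fingers":0},{"translation":[0,-0.36,0.09],"rotation":[-0.5,0,0],"fingers":0},{"translation":[0,-0.36,0.1],"rotation":[-0.5,0,0],"fingers":0},{"translation":[0,-0.36,0.1],"rotation":[-0.5,0,0],"fingers":0},{"translation":[0,0,0],"rotation":[0,0,0],"fingers":0},{"translation":[0,0,-0.4],"rotation":[0,0,0],"fingers":0},{"translation":[0,0,-0.6],"rotation":[0,0,0],"fingers":0},{"translation":[0,0,-1],"rotation":[0,0,0],"fingers":0},{"translation":[0,0,-1],"rotation":[0,0,0],"fingers":0},{"translation":[0,0,-1],"rotation":[0,0,0],"fingers":0}]'
python3 -m pendant '[{"translation":[0,0.9,-0.5],"rotation":[1,0,0],"fingers":0},{"translation":[0,1,-0.5],"rotation":[1,0,0],"fingers":0},{"translation":[0,1,-0.5],"rotation":[1,0,0],"fingers":0},{"translation":[0,1,-0.5],"rotation":[1,0,0],"fingers":0},{"translation":[0,1,-0.5],"rotation":[1,0,0],"fingers":0},{"translation":[0,1,-0.3],"rotation":[1,0,0],"fingers":0},{"translation":[0,1,-0.3],"rotation":[1,0,0],"fingers":0},{"translation":[0,1,-0.3],"rotation":[1,0,0],"fingers":0},{"translation":[0,1,-0.3],"rotation":[1,0,0],"fingers":0},{"translation":[0,1,-0.3],"rotation":[1,0,0],"fingers":0}]'
python3 - <<'E'
from h import *
go(np.array([.557,-.40,.25]),Rt([0,1,-.12],[0,0,-1])); print(pose()[2]["joint_positions"].round(2))
for n in("top","scene"):
    im=r.snapshot(n);cv2.imwrite(f"pics/{n}5.png",im[:,:,::-1])
a=cv2.imread("pics/top5.png")[110:240,310:480];b=cv2.imread("pics/scene5.png")[200:330,230:400]
cv2.imwrite("pics/c5.png",np.hstack([cv2.resize(a,None,fx=2.3,fy=2.3),cv2.resize(b,None,fx=2.3,fy=2.3)]))
E
```

```text
t: 14.65
eef_pos: [0.5577, -0.0293, 0.19]
tool_rot: [2.563, 0.001, 0.004]
wrist_force: [1.1, 0.1, -0.5]
opening: 0.043
gripper_force: 0.0
t: 15.9
eef_pos: [0.5579, -0.2482, 0.3145]
tool_rot: [-2.72, -0.005, -0.006]
wrist_force: [-0.2, 0.3, 0.4]
opening: 0.0429
gripper_force: 0.0
t 15.9 tcp [ 0.5579 -0.2482  0.3145] z [ 0.003  0.409 -0.913] y [ 0.004 -0.913 -0.409] open 0.0429 F [-0.2  0.3  0.4] g 0.0
 shift(now axes) [-0.07  6.6  -0.13]  turn [ 1.03e+01 -1.00e-02  6.00e-02]  shift(after turn) [-0.04  3.29 -5.72]
[-0.65  0.36  1.49  0.33  1.55  0.87]
```

View pics/c5.png

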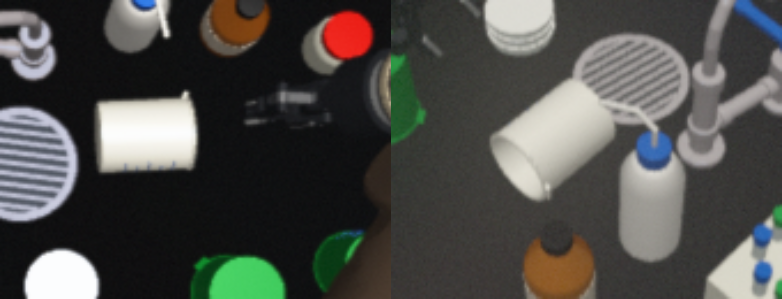

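The beaker lies on its side in both halves of the view. In the top half the mouth faces -y (right edge about crop x=195) and the axis runs along y. Nothing else has moved. Now I measure its axis and mouth numerically.

```bash
python3 - <<'E'
from h import *
im=cv2.imread("pics/top5.png")
roi=im[110:240,310:480]; m=(roi.min(2)>90).astype(np.uint8)
n,l,s,c=cv2.connectedComponentsWithStats(m)
i=min(range(1,n),key=lambda i:np.hypot(*(c[i]-[63,60])));print(s[i],c[i])
mm=cv2.morphologyEx((l==i).astype(np.uint8),cv2.MORPH_OPEN,np.ones((7,7)))
p=cv2.findContours(mm,cv2.RETR_EXTERNAL,2)[0][0]
b=cv2.boxPoints(cv2.minAreaRect(p))+[310,110]; print(b.round(1))
for q in b: print(onz("top",*q,.045).round(3),onz("top",*q,.088).round(3))
# profile: left/right ends per row
for v in range(38,84,5):
    u=np.where(mm[v])[0]
    if len(u): print(v+110,u.min()+310,u.max()+310,onz("top",u.max()+310.5,v+110,.088).round(3)[:2],onz("top",u.min()+309.5,v+110,.088).round(3)[:2])
# scene check
P=[.557,-.189,.09];print(proj("scene",P),proj("scene",[.557,-.189,0]),proj("scene",[.557,-.074,.09]))
E
```

```text
[  42   40   44   35 1313] [63.3907083  58.02132521]
[[351.4 153.8]
 [394.5 151.9]
 [395.8 182.4]
 [352.7 184.3]]
[ 0.608 -0.084  0.045] [ 0.601 -0.081  0.088]
[ 0.617 -0.21   0.045] [ 0.609 -0.202  0.088]
[ 0.527 -0.215  0.045] [ 0.523 -0.207  0.088]
[ 0.519 -0.089  0.045] [ 0.515 -0.086  0.088]
153 369 392 [ 0.606 -0.197] [ 0.605 -0.129]
158 352 394 [ 0.592 -0.202] [ 0.589 -0.081]
163 352 394 [ 0.578 -0.203] [ 0.575 -0.081]
168 352 395 [ 0.564 -0.206] [ 0.561 -0.082]
173 353 395 [ 0.55  -0.206] [ 0.547 -0.085]
178 353 394 [ 0.535 -0.203] [ 0.533 -0.085]
183 353 383 [ 0.521 -0.172] [ 0.519 -0.085]
[283.12799508 255.9279814 ] [285.46128695 276.04114411] [316.74384615 233.1337199 ]
```

Mouth plane at y ≈ -0.203, axis x ≈ 0.571 there and yawed about 3.7°; length about 0.118 and width about 0.090 match the given sizes. The camera side of the wrist should stay away from the bottles, so I flip the tool half a turn, then lay it level pointing into the mouth.

```bash

R='[0,0,-1]'; 
python3 -m pendant '[{"translation":[0,0,0],"rotation":[0,0,-1],"fingers":0},{"translation":[0,0,0],"rotation":[0,0,-1],"fingers":0},{"translation":[0,0,0],"rotation":[0,0,-1],"fingers":0},{"translation":[0,0,0],"rotation":[0,0,-1],"fingers":0},{"translation":[0,0,0],"rotation":[0,0,-1],"fingers":0},{"translation":[0,0,0],"rotation":[0,0,-1],"fingers":0},{"translation":[0,0,0],"rotation":[0,0,-1],"fingers":0},{"translation":[0,0,0],"rotation":[0,0,-1],"fingers":0},{"translation":[0,0,0],"rotation":[0,0,-1],"fingers":0},{"translation":[0,0,0],"rotation":[0,0,-1],"fingers":0}]' | head -1
python3 -m pendant '[{"translation":[0,0,0],"rotation":[0,0,-1],"fingers":0},{"translation":[0,0,0],"rotation":[0,0,-1],"fingers":0},{"translation":[0,0,0],"rotation":[0,0,-1],"fingers":0},{"translation":[0,0,0],"rotation":[0,0,-1],"fingers":0},{"translation":[0,0,0],"rotation":[0,0,-1],"fingers":0},{"translation":[0,0,0],"rotation":[0,0,-1],"fingers":0},{"translation":[0,0,0],"rotation":[0,0,-1],"fingers":0},{"translation":[0,0,0],"rotation":[0,0,-1],"fingers":0},{"translation":[0,0,0],"rotation":[0,0,-1],"fingers":0},{"translation":[0,0,0],"rotation":[0,0,-1],"fingers":0}]' | head -1
python3 -m pendant '[{"translation":[0,0,0],"rotation":[0,0,-1],"fingers":0},{"translation":[0,0,0],"rotation":[0,0,-1],"fingers":0},{"translation":[0,0,0],"rotation":[0,0,-1],"fingers":0},{"translation":[0,0,0],"rotation":[0,0,-1],"fingers":0},{"translation":[0,0,0],"rotation":[0,0,-1],"fingers":0},{"translation":[0,0,0],"rotation":[0,0,-1],"fingers":0},{"translation":[0,0,0],"rotation":[0,0,-1],"fingers":0},{"translation":[0,0,0],"rotation":[0,0,-1],"fingers":0},{"translation":[0,0,0],"rotation":[0,0,-1],"fingers":0},{"translation":[0,0,0],"rotation":[0,0,-1],"fingers":0}]' | head -1
python3 -m pendant '[{"translation":[0,0,0],"rotation":[0,0,-0.7],"fingers":0},{"translation":[0,0,0],"rotation":[0,0,-0.7],"fingers":0},{"translation":[0,-1,0],"rotation":[-1,0,0],"fingers":0},{"translation":[0,-1,0],"rotation":[-1,0,0],"fingers":0},{"translation":[0,-1,0],"rotation":[-1,0,0],"fingers":0},{"translation":[0,0,-0.7],"rotation":[-1,0,0],"fingers":0},{"translation":[0,0,-0.7],"rotation":[-1,0,0],"fingers":0},{"translation":[0,0,-0.7],"rotation":[-1,0,0],"fingers":0},{"translation":[0,0,0],"rotation":[-1,0,0],"fingers":0},{"translation":[0,0,0],"rotation":[-1,0,0],"fingers":0}]'
python3 - <<'E'
from h import *
a=np.array([-.065,.998,-.02]); M=np.array([.571,-.203,.0885])
go(M-.045*a+[0,0,.12],Rt(a,[0,0,1])); print(pose()[2]["joint_positions"].round(2))
E
```

```text
t: 17.25
t: 18.5
t: 19.75
t: 21.0
eef_pos: [0.558, -0.3499, 0.3121]
tool_rot: [-0.003, 2.574, 1.8]
wrist_force: [0.1, 0.8, -0.1]
opening: 0.0425
gripper_force: 0.0
t 21.0 tcp [ 0.558  -0.3499  0.3121] z [-0.001  0.939 -0.343] y [-0.002  0.343  0.939] open 0.0425 F [ 0.1  0.8 -0.1] g 0.0
 shift(now axes) [-0.63 -2.46  5.24]  turn [-3.3   0.63 -0.1 ]  shift(after turn) [-0.9  -4.03  4.11]
[-0.89  0.84  1.1   0.79  2.16 -2.36]
```

```bash

python3 -m pendant '[{"translation":[0,0,0],"rotation":[-0.82,0.16,0],"fingers":0},{"translation":[0,0,0],"rotation":[-0.82,0.16,0],"fingers":0},{"translation":[0,0,0],"rotation":[-0.82,0.16,0],"fingers":0},{"translation":[0,0,0],"rotation":[-0.82,0.16,-0.1],"fingers":0},{"translation":[-0.18,-0.8,0.82],"rotation":[0,0,0],"fingers":0},{"translation":[-0.18,-0.8,0.82],"rotation":[0,0,0],"fingers":0},{"translation":[-0.18,-0.8,0.82],"rotation":[0,0,0],"fingers":0},{"translation":[-0.18,-0.8,0.82],"rotation":[0,0,0],"fingers":0},{"translation":[-0.18,-0.8,0.82],"rotation":[0,0,0],"fingers":0},{"translation":[0,0,0],"rotation":[0,0,0],"fingers":0}]'
python3 - <<'E'
from h import *
a=np.array([-.065,.998,-.02]); M=np.array([.571,-.203,.0885])
go(M-.045*a,Rt(a,[0,0,1])); print(pose()[2]["joint_positions"].round(2))
E
```

```text
t: 22.25
eef_pos: [0.5733, -0.2463, 0.2067]
tool_rot: [0.068, -2.208, -2.163]
wrist_force: [-0.1, -0.4, 1.0]
opening: 0.0429
gripper_force: 0.0
t 22.25 tcp [ 0.5733 -0.2463  0.2067] z [-0.066  0.998 -0.02 ] y [0.004 0.02  1.   ] open 0.0429 F [-0.1 -0.4  1. ] g 0.0
 shift(now axes) [-0.04 -4.69  0.03]  turn [-0.   -0.01 -0.05]  shift(after turn) [-0.02 -4.69  0.03]
[-0.79  1.02  1.23  0.93  2.19 -2.46]
```

The rack behind (about 90 mm tall, y < -0.51) would meet a level wrist. So I pitch the tool 24° down, hook a finger under the top wall, raise the mouth until the wall lies parallel to the pads, and then grip.

```bash

python3 -m pendant '[{"translation":[0,0,0],"rotation":[1,0,0],"fingers":0},{"translation":[0,0,0],"rotation":[1,0,0],"fingers":0},{"translation":[0,0,0],"rotation":[1,0,0],"fingers":0},{"translation":[0,0,0],"rotation":[1,0,0],"fingers":0},{"translation":[0,0,0],"rotation":[0,0,0],"fingers":0}]'
python3 - <<'E'
from h import *
a=np.array([-.06,.911,-.407]); M=np.array([.571,-.203,.0885])
go(M-.05*a,Rt(a,[0,0,1])); print(pose()[2]["joint_positions"].round(2))
E
```

```text
t: 22.88
eef_pos: [0.5745, -0.2497, 0.2115]
tool_rot: [0.085, -2.612, -1.684]
wrist_force: [0.4, 0.6, 0.5]
opening: 0.0424
gripper_force: 0.0
t 22.88 tcp [ 0.5745 -0.2497  0.2115] z [-0.057  0.909 -0.413] y [-0.028  0.412  0.911] open 0.0424 F [0.4 0.6 0.5] g 0.0
 shift(now axes) [ 0.03 -3.72  1.74]  turn [-0.06  0.03  0.01]  shift(after turn) [ 0.02 -3.73  1.71]
[-0.77  0.83  1.3   0.71  1.94 -2.49]
```

```bash

python3 -m pendant '[{"translation":[0,-0.75,0.35],"rotation":[0,0,0],"fingers":0},{"translation":[0,-0.75,0.35],"rotation":[0,0,0],"fingers":0},{"translation":[0,-0.75,0.35],"rotation":[0,0,0],"fingers":0},{"translation":[0,-0.75,0.35],"rotation":[0,0,0],"fingers":0},{"translation":[0,-0.72,0.34],"rotation":[0,0,0],"fingers":0},{"translation":[0,0,0.5],"rotation":[0,0,0],"fingers":0},{"translation":[0,0,0.5],"rotation":[0,0,0],"fingers":0},{"translation":[0,0,0.5],"rotation":[0,0,0],"fingers":0},{"translation":[0,0,0.5],"rotation":[0,0,0],"fingers":0},{"translation":[0,0,0],"rotation":[0,0,0],"fingers":-0.4}]'
python3 - <<'E'
from h import *
a=np.array([-.06,.911,-.407]); M=np.array([.571,-.203,.0885])
go(M,Rt(a,[0,0,1]))
im=r.snapshot("wrist");cv2.imwrite("pics/w2.png",im[:,:,::-1])
im=r.snapshot("scene");cv2.imwrite("pics/s6.png",im[:,:,::-1])
E
```

```text
t: 24.12
eef_pos: [0.5697, -0.1995, 0.0861]
tool_rot: [0.083, -2.6, -1.692]
wrist_force: [-1.0, 5.2, 10.7]
opening: 0.0265
gripper_force: 4.3
t 24.12 tcp [ 0.5697 -0.1995  0.0861] z [-0.061  0.912 -0.405] y [-0.024  0.404  0.914] open 0.0265 F [-1.   5.2 10.7] g 4.3
 shift(now axes) [-0.04  0.03 -0.17]  turn [ 0.03 -0.01 -0.03]  shift(after turn) [-0.04  0.03 -0.17]
```

The upper finger touches the wall from outside, so the wall is between the fingers. Now I raise the mouth along its arc and close.

```bash

python3 -m pendant '[{"translation":[0,0.3,0],"rotation":[0,0,0],"fingers":-0.5},{"translation":[0,0.3,0.14],"rotation":[0,0,0],"fingers":-0.5},{"translation":[0,0.3,0.14],"rotation":[0,0,0],"fingers":-0.5},{"translation":[0,0.3,0.14],"rotation":[0,0,0],"fingers":-0.5},{"translation":[0,0.3,0.14],"rotation":[0,0,0],"fingers":-0.5},{"translation":[0,0.3,0.14],"rotation":[0,0,0],"fingers":-0.5},{"translation":[0,0.3,0.14],"rotation":[0,0,0],"fingers":-0.5},{"translation":[0,0.3,0.14],"rotation":[0,0,0],"fingers":-0.5},{"translation":[0,0,0],"rotation":[0,0,0],"fingers":-0.5}]'
python3 - <<'E'
from h import *
go(np.array([.57,-.15,.13]))
im=r.snapshot("scene");cv2.imwrite("pics/s7.png",im[:,:,::-1])
m=(im[200:330,230:400].min(2)>110).astype(np.uint8)
n,l,s,c=cv2.connectedComponentsWithStats(m);print([(s[i].tolist(),c[i].round()) for i in range(1,n) if s[i,4]>150])
E
```

```text
t: 25.35
eef_pos: [0.5673, -0.1543, 0.1299]
tool_rot: [0.082, -2.606, -1.686]
wrist_force: [0.3, -0.3, 0.3]
opening: 0.0213
gripper_force: 0.1
t 25.35 tcp [ 0.5673 -0.1543  0.1299] z [-0.059  0.91  -0.41 ] y [-0.024  0.409  0.912] open 0.0213 F [ 0.3 -0.3  0.3] g 0.1
 shift(now axes) [-0.12  0.07  0.15]  turn [0. 0. 0.]  shift(after turn) [-0.12  0.07  0.15]
[([40, 0, 32, 24, 640], array([56., 10.])), ([52, 15, 78, 60, 2448], array([92., 43.])), ([129, 33, 41, 28, 374], array([151.,  46.])), ([124, 57, 21, 16, 193], array([134.,  65.])), ([100, 65, 28, 49, 1070], array([113.,  90.])), ([136, 94, 34, 36, 654], array([155., 117.]))]
```

```bash

python3 -m pendant '[{"translation":[0,0,0],"rotation":[0,0,0],"fingers":-1},{"translation":[0,0,0],"rotation":[0,0,0],"fingers":-1},{"translation":[0,0,0],"rotation":[0,0,0],"fingers":-1},{"translation":[0,0,0],"rotation":[0,0,0],"fingers":-1}]'
python3 - <<'E'
from h import *
im=r.snapshot("scene");cv2.imwrite("pics/s8.png",im[:,:,::-1])
im2=r.snapshot("top");cv2.imwrite("pics/t8.png",im2[:,:,::-1])
for a,b in((im,"scene"),(im2,"top")):
    old=cv2.imread(f"pics/{b}5.png")[:,:,::-1]
    d=(old.min(2)>110)
    m=cv2.morphologyEx(((a.min(2)>100)&(a.max(2)-a.min(2)<50)).astype(np.uint8),cv2.MORPH_OPEN,np.ones((5,5)))
    n,l,s,c=cv2.connectedComponentsWithStats(m);print(b,[(s[i].tolist(),c[i].round()) for i in range(1,n) if s[i,4]>150 and 230<c[i][0]<420 and 130<c[i][1]<330])
E
```

```text
t: 25.9
eef_pos: [0.5672, -0.1549, 0.1291]
tool_rot: [0.08, -2.606, -1.686]
wrist_force: [-0.2, -0.1, -1.0]
opening: 0.0016
gripper_force: 61.3
scene [([369, 152, 24, 28, 436], array([381., 166.])), ([323, 173, 29, 23, 461], array([337., 184.])), ([367, 177, 28, 45, 319], array([378., 197.])), ([270, 193, 31, 31, 810], array([285., 208.])), ([284, 215, 76, 58, 2511], array([323., 242.])), ([329, 223, 81, 90, 2248], array([361., 267.])), ([366, 269, 92, 90, 3330], array([409., 315.]))]
top [([333, 151, 56, 34, 1405], array([361., 169.])), ([294, 157, 38, 24, 276], array([312., 164.])), ([294, 182, 34, 24, 242], array([310., 197.])), ([255, 213, 29, 26, 617], array([269., 226.])), ([321, 218, 32, 33, 834], array([336., 234.])), ([353, 267, 32, 26, 243], array([367., 281.]))]
```

```bash

python3 -m pendant '[{"translation":[0,0.4,-0.18],"rotation":[0,0,0],"fingers":-1},{"translation":[0,0.7,-0.3],"rotation":[0,0,0],"fingers":-1},{"translation":[0,0.7,-0.3],"rotation":[0,0,0],"fingers":-1},{"translation":[0,0.7,-0.3],"rotation":[0,0,0],"fingers":-1},{"translation":[0,0.7,-0.3],"rotation":[0,0,0],"fingers":-1},{"translation":[0,0,0],"rotation":[0,0,0],"fingers":-1}]'
python3 - <<'E'
from h import *
go(np.array([.55,-.15,.25]))
print(r.read_state()["torque"].round(2))
L=[]
for n,(a,b,c,d) in(("scene",(150,300,220,420)),("top",(110,240,280,450))):
    im=r.snapshot(n);cv2.imwrite(f"pics/{n}9.png",im[:,:,::-1]);L.append(cv2.resize(im[a:b,c:d],(390,300)))
cv2.imwrite("pics/c9.png",np.hstack(L)[:,:,::-1])
E
```

```text
t: 26.75
eef_pos: [0.5682, -0.154, 0.2189]
tool_rot: [0.084, -2.611, -1.684]
wrist_force: [-0.3, -0.5, -1.2]
opening: 0.0016
gripper_force: 61.3
t 26.75 tcp [ 0.5682 -0.154   0.2189] z [-0.057  0.909 -0.412] y [-0.027  0.412  0.911] open 0.0016 F [-0.3 -0.5 -1.2] g 61.3
 shift(now axes) [ 0.72  1.22 -0.33]  turn [0. 0. 0.]  shift(after turn) [ 0.72  1.22 -0.33]
[-0.72 -0.05  0.03]
```

View pics/c9.png

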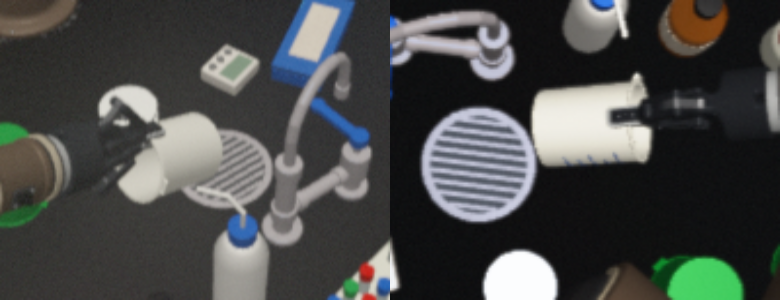

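The lifted beaker is visible in both halves, with the rim wall between the fingers and the mouth towards the gripper (scene crop (150,150), top crop (630,117)). All else is standing. Next I turn the tool to point down, which puts the beaker mouth-up, and measure drain and tap numerically.

```bash

python3 -m pendant '[{"translation":[0,0.6,-0.3],"rotation":[1,0,0],"fingers":-1},{"translation":[0,0.5,0.2],"rotation":[1,0,0],"fingers":-1},{"translation":[0,0.5,0.2],"rotation":[1,0,0],"fingers":-1},{"translation":[0,0.5,0.2],"rotation":[1,0,0],"fingers":-1},{"translation":[0,0.5,0],"rotation":[1,0,0],"fingers":-1},{"translation":[0,0,0],"rotation":[1,0,0],"fingers":-1},{"translation":[0,0,0],"rotation":[1,0,0],"fingers":-1},{"translation":[0,0,0],"rotation":[1,0,0],"fingers":-1},{"translation":[0,0,0],"rotation":[1,0,0],"fingers":-1},{"translation":[0,0,0],"rotation":[1,0,0],"fingers":-1}]'
python3 - <<'E'
from h import *
im=cv2.imread("pics/top0.png")[:,:,::-1].copy()
h=cv2.cvtColor(im,cv2.COLOR_RGB2GRAY)[145:220,285:355]
m=cv2.morphologyEx((h>90).astype(np.uint8),cv2.MORPH_CLOSE,np.ones((9,9)))
c=max(cv2.findContours(m,0,2)[0],key=cv2.contourArea); e=cv2.fitEllipse(cv2.convexHull(c)); print(e)
D=onz("top",e[0][0]+285,e[0][1]+145,0);print("drain",D.round(4), "diam mm",np.array(e[1])/415.8*1.2)
# same in scene
im2=cv2.imread("pics/scene0.png")[:,:,::-1].copy()
print("proj drain scene",proj("scene",D), "riser candidates", proj("top",D+[.14,0,.12]),proj("scene",D+[.14,0,.12]))
a=np.array([0,.002,-1.]);go(D+[0,.0435,.25],Rt([0,0,-1],[0,1,0])); print(pose()[2]["joint_positions"].round(2))
for n in("top","scene"):
    i=r.snapshot(n);cv2.imwrite(f"pics/{n}10.png",i[:,:,::-1])
E
```

```text
t: 28.1
eef_pos: [0.5637, -0.1106, 0.2621]
tool_rot: [0.098, -3.121, -0.23]
wrist_force: [0.5, 0.1, -2.4]
opening: 0.0018
gripper_force: 61.1
((33.18659973144531, 35.8233642578125), (49.66620635986328, 49.996925354003906), 79.32308959960938)
drain [0.5313 0.0115 0.    ] diam mm [0.14333681 0.14429127]
proj drain scene [333.18352442 233.12338884] riser candidates [319.27045419 125.74982799] [370.43548251 233.96175864]
t 28.1 tcp [ 0.5637 -0.1106  0.2621] z [-0.015  0.146 -0.989] y [-0.062  0.987  0.147] open 0.0018 F [ 0.5  0.1 -2.4] g 61.1
 shift(now axes) [0.87 6.55 1.47]  turn [ 1.47 -0.1   0.63]  shift(after turn) [1.3  6.62 0.48]
[-0.34  0.24  1.72  0.14  1.25 -2.02]
```

```bash

python3 -m pendant '[{"translation":[0,0,0],"rotation":[0.75,-0.05,0.3],"fingers":-1},{"translation":[0,0,0],"rotation":[0.72,-0.05,0.3],"fingers":-1},{"translation":[0.19,0.95,0.05],"rotation":[0,0,0],"fingers":-1},{"translation":[0.19,0.95,0.05],"rotation":[0,0,0],"fingers":-1},{"translation":[0.19,0.95,0.05],"rotation":[0,0,0],"fingers":-1},{"translation":[0.19,0.95,0.05],"rotation":[0,0,0],"fingers":-1},{"translation":[0.19,0.95,0.05],"rotation":[0,0,0],"fingers":-1},{"translation":[0.19,0.95,0.05],"rotation":[0,0,0],"fingers":-1},{"translation":[0.15,0.9,0],"rotation":[0,0,0],"fingers":-1}]'
python3 - <<'E'
from h import *
D=np.array([.5313,.0115,0]);go(D+[0,.0435,.128],Rt([0,0,-1],[0,1,0])); e=pose()[0]
i=r.snapshot("scene");cv2.imwrite("pics/s11.png",i[:,:,::-1])
# predicted bottom-front point of the beaker in the scene (toward camera) for delta rim
o,_=ray("scene",320,200); d=o[:2]-(e[:2]-[0,.0435]); d/=np.linalg.norm(d)
c=np.array([e[0],e[1]-.0435])
for dl in(0,.01,.02,.03): print(dl,proj("scene",[*(c+.045*d),e[2]+dl-.115]).round(1),proj("scene",[*c,e[2]+dl-.115]).round(1))
col=int(proj("scene",[*c,e[2]-.1])[0])
for u in(col-8,col,col+8): print(u,[(v,i[v,u].tolist()) for v in range(150,262,4)])
E
```

```text
t: 29.32
eef_pos: [0.5308, 0.0543, 0.2546]
tool_rot: [0.003, -3.14, -0.005]
wrist_force: [0.1, -0.3, -1.9]
opening: 0.0014
gripper_force: 61.1
t 29.32 tcp [0.5308 0.0543 0.2546] z [-0.002  0.003 -1.   ] y [-0.002  1.     0.003] open 0.0014 F [ 0.1 -0.3 -1.9] g 61.1
 shift(now axes) [-0.03  0.01  5.06]  turn [ 0.03 -0.02  0.02]  shift(after turn) [-0.02  0.03  5.06]
0 [333.3 212.1] [333.5 200.1]
0.01 [333.4 209.6] [333.6 197.5]
0.02 [333.4 206.9] [333.6 194.9]
0.03 [333.5 204.3] [333.7 192.3]
325 [(150, [45, 47, 47]), (154, [45, 49, 49]), (158, [166, 164, 153]), (162, [142, 139, 130]), (166, [140, 141, 130]), (170, [141, 140, 131]), (174, [141, 140, 131]), (178, [187, 184, 174]), (182, [151, 147, 139]), (186, [149, 148, 139]), (190, [151, 148, 140]), (194, [149, 147, 137]), (198, [148, 148, 139]), (202, [149, 147, 138]), (206, [151, 149, 138]), (210, [75, 72, 68]), (214, [62, 61, 60]), (218, [163, 157, 155]), (222, [126, 123, 121]), (226, [128, 125, 125]), (230, [149, 145, 144]), (234, [157, 152, 150]), (238, [164, 159, 156]), (242, [155, 150, 148]), (246, [173, 169, 164]), (250, [176
[... 682 characters left out ...]
 [91, 89, 87]), (258, [62, 60, 60])]
341 [(150, [39, 39, 40]), (154, [51, 49, 51]), (158, [39, 41, 39]), (162, [117, 118, 110]), (166, [129, 127, 119]), (170, [150, 149, 139]), (174, [150, 148, 139]), (178, [197, 193, 184]), (182, [147, 145, 135]), (186, [149, 146, 136]), (190, [148, 146, 137]), (194, [146, 144, 134]), (198, [149, 146, 137]), (202, [149, 147, 137]), (206, [148, 145, 137]), (210, [129, 126, 118]), (214, [64, 62, 59]), (218, [154, 150, 148]), (222, [110, 108, 108]), (226, [128, 124, 124]), (230, [149, 145, 142]), (234, [157, 153, 151]), (238, [166, 161, 161]), (242, [151, 145, 144]), (246, [121, 118, 118]), (250, [171, 166, 163]), (254, [152, 148, 143]), (258, [52, 100, 173])]
```

The beaker hangs mouth-up. Its lowest edge is at scene row ~212, so the rim is level with the TCP and it touches down at TCP z ≈ 0.115.

```bash

python3 -m pendant '[{"translation":[0,0,1],"rotation":[0,0,0],"fingers":-1},{"translation":[0,0,1],"rotation":[0,0,0],"fingers":-1},{"translation":[0,0,1],"rotation":[0,0,0],"fingers":-1},{"translation":[0,0,1],"rotation":[0,0,0],"fingers":-1},{"translation":[0,0,0.8],"rotation":[0,0,0],"fingers":-1},{"translation":[0,0,0.3],"rotation":[0,0,0],"fingers":-1},{"translation":[0,0,0.15],"rotation":[0,0,0],"fingers":-1},{"translation":[0,0,0],"rotation":[0,0,0],"fingers":-1}]'
python3 - <<'E'
from h import *
go(np.array([.5313,.055,.115]))
i=r.snapshot("scene");cv2.imwrite("pics/s12.png",i[:,:,::-1])
for y in (210,220,225):
    x=np.where((i[y,280:400].min(1)>120))[0]+280; print(y,x.min() if len(x) else 0,x.max() if len(x) else 0)
for z in(0,.005,.01): print(z,[proj("scene",[.5313+.045*np.cos(t),.0115+.045*np.sin(t),z]).round(1).tolist() for t in(-.84+1.57,-.84,-.84-1.57)])
print([(v,i[v,334].tolist()) for v in range(222,262,3)])
E
```

```text
t: 30.38
eef_pos: [0.5328, 0.0538, 0.1251]
tool_rot: [-0.004, 3.138, 0.003]
wrist_force: [0.5, 0.1, -1.8]
opening: 0.0017
gripper_force: 61.1
t 30.38 tcp [0.5328 0.0538 0.1251] z [ 0.003  0.002 -1.   ] y [-0.003  1.     0.002] open 0.0017 F [ 0.5  0.1 -1.8] g 61.1
 shift(now axes) [0.06 0.05 0.4 ]  turn [0. 0. 0.]  shift(after turn) [0.06 0.05 0.4 ]
210 280 374
220 280 369
225 312 399
0 [[348.3, 234.4], [331.7, 244.9], [318.1, 231.9]]
0.005 [[348.4, 233.3], [331.7, 243.9], [318.1, 230.8]]
0.01 [[348.5, 232.2], [331.7, 242.8], [318.1, 229.7]]
[(222, [153, 149, 140]), (225, [152, 151, 140]), (228, [152, 152, 141]), (231, [152, 150, 141]), (234, [152, 150, 141]), (237, [151, 150, 140]), (240, [151, 148, 140]), (243, [137, 135, 130]), (246, [189, 187, 181]), (249, [118, 117, 114]), (252, [176, 171, 168]), (255, [61, 61, 60]), (258, [59, 56, 56]), (261, [63, 62, 60])]
```

```bash

python3 -m pendant '[{"translation":[0,0,0.15],"rotation":[0,0,0],"fingers":-1},{"translation":[0,0,0.1],"rotation":[0,0,0],"fingers":-1},{"translation":[0,0,0],"rotation":[0,0,0],"fingers":-1}]'|grep -E "eef|force"
python3 -m pendant '[{"translation":[0,0,0.06],"rotation":[0,0,0],"fingers":-1},{"translation":[0,0,0.0],"rotation":[0,0,0],"fingers":-1}]'|grep -E "eef|force"
python3 -m pendant '[{"translation":[0,0,0.06],"rotation":[0,0,0],"fingers":-1},{"translation":[0,0,0.0],"rotation":[0,0,0],"fingers":-1}]'|grep -E "eef|force"
```

```text
eef_pos: [0.5323, 0.0541, 0.1184]
wrist_force: [0.4, -0.5, -0.9]
gripper_force: 61.2
eef_pos: [0.5324, 0.054, 0.1169]
wrist_force: [0.1, -1.1, -1.9]
gripper_force: 61.2
eef_pos: [0.5324, 0.054, 0.1154]
wrist_force: [0.6, 0.8, -1.4]
gripper_force: 61.2
```

```bash

for k in 1; do
python3 -m pendant '[{"translation":[0,0,0.06],"rotation":[0,0,0],"fingers":-1},{"translation":[0,0,0.0],"rotation":[0,0,0],"fingers":-1}]'|grep -E "eef|wrist_force"
python3 -m pendant '[{"translation":[0,0,0.06],"rotation":[0,0,0],"fingers":-1},{"translation":[0,0,0.0],"rotation":[0,0,0],"fingers":-1}]'|grep -E "eef|wrist_force"
python3 -m pendant '[{"translation":[0,0,0.06],"rotation":[0,0,0],"fingers":-1},{"translation":[0,0,0.0],"rotation":[0,0,0],"fingers":-1}]'|grep -E "eef|wrist_force"
done
python3 - <<'E'
from h import *
i=r.snapshot("scene"); print([(v,i[v,332].tolist()) for v in range(238,252,1)])
E
```

```text
eef_pos: [0.5329, 0.0541, 0.1146]
wrist_force: [-0.1, 1.3, 1.9]
eef_pos: [0.5337, 0.0543, 0.1142]
wrist_force: [-1.2, 1.1, 7.5]
eef_pos: [0.5345, 0.0542, 0.1138]
wrist_force: [-0.5, 1.3, 13.4]
[(238, [152, 151, 140]), (239, [149, 148, 138]), (240, [151, 148, 139]), (241, [151, 147, 139]), (242, [149, 148, 138]), (243, [152, 149, 139]), (244, [159, 157, 147]), (245, [179, 175, 168]), (246, [202, 198, 192]), (247, [194, 191, 186]), (248, [170, 166, 162]), (249, [150, 145, 144]), (250, [149, 145, 144]), (251, [176, 171, 169])]
```

Touchdown at TCP z 0.1146. I relieve, open slightly, rise straight up and check the beaker's place.

```bash

python3 -m pendant '[{"translation":[0,0,-0.1],"rotation":[0,0,0],"fingers":-1},{"translation":[0,0,0],"rotation":[0,0,0],"fingers":-0.5},{"translation":[0,0,0],"rotation":[0,0,0],"fingers":-0.5},{"translation":[0,0,0],"rotation":[0,0,0],"fingers":-0.5},{"translation":[0,0,-0.5],"rotation":[0,0,0],"fingers":-0.5},{"translation":[0,0,-1],"rotation":[0,0,0],"fingers":-0.5},{"translation":[0,0,-1],"rotation":[0,0,0],"fingers":-0.5},{"translation":[0,0,-1],"rotation":[0,0,0],"fingers":-0.5},{"translation":[0,0,-1],"rotation":[0,0,0],"fingers":-0.5},{"translation":[0,0,-1],"rotation":[0,0,0],"fingers":-1}]'
python3 -m pendant '[{"translation":[0,0,-1],"rotation":[0,0,0],"fingers":-1},{"translation":[1,0,-0.8],"rotation":[0,0,0],"fingers":-1},{"translation":[1,0,0],"rotation":[0,0,0],"fingers":-1},{"translation":[1,0,0],"rotation":[0,0,0],"fingers":-1},{"translation":[1,0,0],"rotation":[0,0,0],"fingers":-1},{"translation":[1,0.5,0],"rotation":[0,0,0],"fingers":-1},{"translation":[1,0.5,0],"rotation":[0,0,0],"fingers":-1}]'
python3 - <<'E'
from h import *
go(np.zeros(3))
for n in("top","scene"):
    i=r.snapshot(n);cv2.imwrite(f"pics/{n}13.png",i[:,:,::-1])
    m=((i.min(2)>125)&(i.max(2).astype(int)-i.min(2)<40)&(i.max(2).astype(int)-i[:,:,2]>3)).astype(np.uint8)
    m=cv2.morphologyEx(m,cv2.MORPH_OPEN,np.ones((3,3)))
    k,l,s,c=cv2.connectedComponentsWithStats(m);print(n,[(s[j].tolist(),c[j].round(1).tolist()) for j in range(1,k) if s[j,4]>150 and 260<c[j][0]<400 and 130<c[j][1]<280])
P=np.array([.5313,.0115,0])
print("pred top rim circle", [proj("top",P+[.045*a,.045*b,.115]).round(1).tolist() for a,b in((1,0),(-1,0),(0,1),(0,-1))],"base",[proj("top",P+[.045*a,.045*b,0]).round(1).tolist() for a,b in((1,0),(-1,0),(0,1),(0,-1))])
i=cv2.imread("pics/top13.png"); 
print([(v,int(i[v,314].min())) for v in range(140,215,2)]); print([(u,int(i[178,u].min())) for u in range(286,352,2)])
E
```

```text
t: 33.35
eef_pos: [0.5322, 0.0538, 0.2528]
tool_rot: [-0.005, 3.137, 0.002]
wrist_force: [0.3, 0.5, 0.3]
opening: 0.0043
gripper_force: 0.0
t: 34.22
eef_pos: [0.3811, 0.0784, 0.2964]
tool_rot: [-0.004, 3.137, 0.003]
wrist_force: [0.4, -0.3, -0.3]
opening: -0.0001
gripper_force: 0.0
t 34.23 tcp [0.3811 0.0784 0.2964] z [ 0.004  0.002 -1.   ] y [-0.002  1.     0.002] open -0.0001 F [ 0.4 -0.3 -0.3] g 0.0
 shift(now axes) [15.3  -3.12 11.79]  turn [0. 0. 0.]  shift(after turn) [15.3  -3.12 11.79]
top []
scene [([370, 153, 23, 27, 372], [381.0, 165.8]), ([309, 173, 50, 82, 2231], [334.5, 217.5]), ([271, 193, 30, 30, 769], [285.6, 207.3]), ([371, 233, 28, 21, 228], [385.1, 242.8])]
pred top rim circle [[318.5, 160.4], [317.8, 193.1], [301.7, 176.4], [334.6, 177.1]] base [[318.5, 166.0], [317.9, 195.7], [303.3, 180.5], [333.1, 181.2]]
[(140, 12), (142, 15), (144, 16), (146, 12), (148, 15), (150, 13), (152, 12), (154, 15), (156, 68), (158, 179), (160, 238), (162, 135), (164, 103), (166, 129), (168, 251), (170, 252), (172, 252), (174, 252), (176, 252), (178, 252), (180, 252), (182, 252), (184, 252), (186, 252), (188, 252), (190, 252), (192, 248), (194, 107), (196, 82), (198, 148), (200, 134), (202, 183), (204, 187), (206, 44), (208, 14), (210, 14), (212, 13), (214, 15)]
[(286, 14), (288, 13), (290, 15), (292, 17), (294, 169), (296, 196), (298, 188), (300, 196), (302, 248), (304, 214), (306, 252), (308, 252), (310, 252), (312, 252), (314, 252), (316, 252), (318, 252), (320, 252), (322, 252), (324, 252), (326, 252), (328, 252), (330, 252), (332, 195), (334, 245), (336, 192), (338, 176), (340, 201), (342, 196), (344, 35), (346, 15), (348, 14), (350, 15)]
```

The beaker stands mouth-up. In the top image its rim spans rows 160–193 and columns 302–334.5, and the prediction for dead centre on the grid was 160.4–193.1 and 301.7–334.6. Next comes the tap geometry: yaw, spout and lever angles.

```bash
python3 - <<'E'
from h import *
D=np.array([.5313,.0115,0])
ims={n:cv2.imread(f"pics/{n}0.png")[:,:,::-1].copy() for n in("top","scene")}
for n in ims: print(n,[b for b in blobs(ims[n],(100,140,60),(125,255,255)) if (n=="top" and 260<b[0][0]<300) or (n=="scene" and 360<b[0][0]<420)])
for ps in(-.1,-.05,0,.05,.1):
    c,s=np.cos(ps),np.sin(ps); Rz=np.array([[c,-s,0],[s,c,0],[0,0,1]])
    ri=D+Rz@[.14,0,0]; co=ri+Rz@[0,.13,0]
    o=lambda n,X:proj(n,X).round(1).tolist()
    print(ps,"riser base",o("top",ri),o("scene",ri),"riser top",o("top",ri+[0,0,.12]),o("scene",ri+[0,0,.12]),"col piv",o("top",co+[0,0,.111]),o("scene",co+[0,0,.111]),"tip0",o("top",co+Rz@[-.081,0,.111]),o("scene",co+Rz@[-.081,0,.105]))
    for th in(1.1,1.25,1.4): print("   noz",th,o("top",ri+Rz@[-.14*np.cos(th),.14*np.sin(th),.15]),o("scene",ri+Rz@[-.14*np.cos(th),.14*np.sin(th),.15]))
# riser flange: brightest circle near base in top
g=cv2.cvtColor(ims["top"],cv2.COLOR_RGB2GRAY)
for v in range(118,146,2): print(v,"".join("%4d"%g[v,u] for u in range(266,340,2)))
E
```

```text
top [([277.1, 119.2], [273, 116, 10, 8, 54]), ([276.9, 143.7], [272, 129, 9, 26, 151])]
scene [([378.5, 169.2], [359, 145, 43, 48, 665]), ([394.7, 211.4], [379, 199, 31, 25, 246]), ([416.8, 292.9], [414, 290, 7, 7, 42]), ([390.8, 301.7], [388, 297, 7, 10, 50]), ([391.3, 318.0], [389, 314, 6, 9, 45])]
-0.1 riser base [323.8, 135.2] [363.5, 264.3] riser top [324.4, 126.1] [366.5, 236.6] col piv [277.6, 121.1] [403.1, 216.9] tip0 [273.9, 150.0] [382.9, 201.3]
   noz 1.1 [275.1, 141.2] [387.3, 194.2]
   noz 1.25 [273.0, 133.7] [394.4, 197.0]
   noz 1.4 [272.1, 126.0] [401.0, 200.6]
-0.05 riser base [321.5, 135.0] [365.4, 263.0] riser top [321.8, 125.9] [368.5, 235.3] col piv [274.9, 123.2] [403.2, 214.4] tip0 [272.6, 152.2] [382.1, 199.5]
   noz 1.1 [273.5, 143.4] [386.8, 192.4]
   noz 1.25 [271.0, 136.0] [394.0, 194.9]
   noz 1.4 [269.7, 128.3] [400.7, 198.2]
0 riser base [319.2, 134.9] [367.2, 261.7] riser top [319.3, 125.8] [370.4, 234.0] col piv [272.2, 125.4] [403.2, 211.8] tip0 [271.4, 154.5] [381.2, 197.8]
   noz 1.1 [271.9, 145.6] [386.1, 190.5]
   noz 1.25 [269.1, 138.4] [393.4,
[... 2055 characters left out ...]
  14  12  12  16  15  14  14  15  17  55 187 188 133 159 118 138 153 182 196  66  18  15
138   14  16  16  38  68 100 115  66  64  46  17  16  14  15  15  14  17  15  15  13  16  15  16  15  31 176 196 168 109  93 100 179 198 176  32  14  14
140   13  15  16  14  61 104 115  40  17  15  16  14  15  18  16  12  13  16  14  17  15  12  17  16  15 111 193 197 195 191 194 200 195  94  15  13  16
142   14  16  15  15  70 104 115  38  15  17  17  15  17  14  15  16  16  14  15  18  16  15  16  18  13  22 119 185 198 197 198 188 100  19  16  14  13
144   15  15  13  16  72 105 115  35  15  16  14  11  14  16  15  15  15  12  14  16  15  13  17  15  15  14  17  43  93 117  84  46  17  15  15  16  17
```

Fit of the riser flange, riser top and lever pivot gives tap yaw ≈ -0.11. So the riser is at (0.6705, -0.004), the valve column at (0.685, 0.125), and the spout angle is ≈ 1.26. I'll straddle the drop tube from above with the fingers tangential.

```bash

python3 -m pendant '[{"translation":[0,0,-0.5],"rotation":[0,0,1],"fingers":0.2},{"translation":[0,0,-0.5],"rotation":[0,0,1],"fingers":0.2},{"translation":[0,0,0],"rotation":[0,0,1],"fingers":0.2},{"translation":[0,0,0],"rotation":[0,0,1],"fingers":0.2},{"translation":[0,0,0],"rotation":[0,0,1],"fingers":0.2},{"translation":[0,0,0],"rotation":[0,0,1],"fingers":0.2},{"translation":[0,0,0],"rotation":[0,0,1],"fingers":0.2},{"translation":[0,0,0],"rotation":[0,0,1],"fingers":0.2},{"translation":[0,0,0],"rotation":[0,0,1],"fingers":0.2},{"translation":[0,0,0],"rotation":[0,0,1],"fingers":0.2}]'|head -1
python3 -m pendant '[{"translation":[0,0,0],"rotation":[0,0,1],"fingers":0.2},{"translation":[0,0,0],"rotation":[0,0,1],"fingers":0.2},{"translation":[0,0,0],"rotation":[0,0,1],"fingers":0.2},{"translation":[0,0,0],"rotation":[0,0,0.7],"fingers":0.2}]'|head -1
cat > tap.py <<'E'
from h import *
PS=-.11; D=np.array([.5313,.0115,0]); c,s=np.cos(PS),np.sin(PS); RZ=np.array([[c,-s,0],[s,c,0],[0,0,1]])
RI=D+RZ@[.14,0,0]; CO=RI+RZ@[0,.13,0]
def sp(th,rad=.142,z=.205):
    ph=np.pi-th+PS; u=np.array([np.cos(ph),np.sin(ph),0])
    return RI+rad*u+[0,0,z], Rt([0,0,-1],[u[1],-u[0],0])
def lev(an,rad,z): # lever direction point
    ph=np.pi+PS+an; u=np.array([np.cos(ph),np.sin(ph),0]); return CO+rad*u+[0,0,z],u
E
python3 - <<'E'
from tap import *
p,R=sp(1.26,z=.31); go(p,R); print(pose()[2]["joint_positions"].round(2))
im=cv2.imread("pics/top0.png")[:,:,::-1].copy()
m=cv2.inRange(cv2.cvtColor(im,cv2.COLOR_RGB2HSV),(100,140,60),(125,255,255))
for v in range(114,158,3):
    u=np.where(m[v,262:292])[0]+262
    if len(u): print(v,u.min(),u.max(),onz("top",(u.min()+u.max())/2,v,.111).round(4)[:2])
print("CO",CO,"RI",RI,"lever0 tip",lev(0,.081,0)[0])
# spout arch in the two old views: crest at half radius
for th in(1.2,1.26,1.32): print(th,proj("top",sp(th,.07,.258)[0]),proj("scene",sp(th,.07,.25)[0]),proj("scene",sp(th,.14,.15)[0]))
E
```

```text
t: 35.58
t: 36.08
t 36.08 tcp [0.3828 0.0779 0.3213] z [ 0.005  0.001 -1.   ] y [0.98  0.2   0.005] open 0.0515 F [0.1 0.4 0.1] g 0.0
 shift(now axes) [ 0.18 10.62  0.5 ]  turn [ 0.05 -0.    0.  ]  shift(after turn) [ 0.18 10.62  0.45]
[ 0.09 -0.24  2.06  0.    1.31 -0.11]
117 275 281 [0.6951 0.1262]
120 273 282 [0.6867 0.1274]
123 274 275 [0.6781 0.1354]
129 279 279 [0.6617 0.1225]
132 277 280 [0.6533 0.1237]
135 278 279 [0.6449 0.1235]
138 274 280 [0.6365 0.1274]
141 274 280 [0.6281 0.1272]
144 274 280 [0.6198 0.1269]
147 273 279 [0.6114 0.1295]
150 272 280 [0.603  0.1292]
153 273 279 [0.5947 0.129 ]
CO [0.68472503 0.12534533 0.        ] RI [ 0.67045385 -0.00386896  0.        ] lever0 tip [0.60421459 0.13423737 0.        ]
1.2 [297.52526138 119.82422996] [383.67526727 184.42424019] [392.17907546 196.43378485]
1.26 [297.1679707  118.13816555] [385.18126071 185.09452134] [394.93163518 197.68383725]
1.32 [296.91376295 116.43464233] [386.63897328 185.82412388] [397.60685263 199.04811554]
```

```bash

python3 -m pendant '[{"translation":[0.02,1,0],"rotation":[0,0,0],"fingers":0.2},{"translation":[0.02,1,0],"rotation":[0,0,0],"fingers":0.2},{"translation":[0.02,1,0],"rotation":[0,0,0],"fingers":0.2},{"translation":[0.02,1,0],"rotation":[0,0,0],"fingers":0.2},{"translation":[0.02,1,0],"rotation":[0,0,0],"fingers":0.2},{"translation":[0.02,1,0],"rotation":[0,0,0],"fingers":0.2},{"translation":[0.02,1,0],"rotation":[0,0,0],"fingers":0.2},{"translation":[0.02,1,0],"rotation":[0,0,0],"fingers":0.2},{"translation":[0.02,1,0],"rotation":[0,0,0],"fingers":0.2},{"translation":[0,1,0],"rotation":[0,0,0],"fingers":0.2}]'|head -1
python3 -m pendant '[{"translation":[0,0.62,0],"rotation":[0,0,0],"fingers":0.2},{"translation":[0,0,0],"rotation":[0,0,0],"fingers":0.2},{"translation":[0,0,0.9],"rotation":[0,0,0],"fingers":0.2},{"translation":[0,0,0.9],"rotation":[0,0,0],"fingers":0.2}]'
python3 - <<'E'
from tap import *
p,R=sp(1.26); go(p,R)
# wrist view: where does the tube appear between the fingers? sample bright chrome columns
i=r.snapshot("wrist"); cv2.imwrite("pics/w14.png",i[:,:,::-1])
T=np.array(r.calibration("wrist")["T_tool_cam"]);K=np.array(r.calibration("wrist")["K"]);e,Rc,_=pose()
def pw(X): q=np.linalg.inv(T)@np.append(Rc.T@(X-e),1); q=K@q[:3]; return (q[:2]/q[2]).round(0)
for th in(1.16,1.26,1.36): print(th,pw(sp(th,.14,.15)[0]),pw(sp(th,.136,.19)[0]))
g=i.min(2)
for v in range(200,400,15): print(v,"".join("%4d"%g[v,u] for u in range(200,440,8)))
E
```

```text
t: 37.33
t: 37.83
eef_pos: [0.641, 0.1361, 0.2766]
tool_rot: [1.982, 2.434, 0.006]
wrist_force: [-0.3, 0.0, -0.8]
opening: 0.0513
gripper_force: 0.0
t 37.83 tcp [0.641  0.1361 0.2766] z [ 0.004  0.001 -1.   ] y [0.979 0.202 0.004] open 0.0513 F [-0.3  0.  -0.8] g 0.0
 shift(now axes) [-0.04  0.03  2.86]  turn [ 0.04 -0.01  0.03]  shift(after turn) [-0.04  0.04  2.86]
1.16 [303. 201.] [301. 228.]
1.26 [322. 200.] [323. 227.]
1.36 [342. 201.] [346. 228.]
200   79  82 191  89  78 190 196  29  27  18  24  32  28 147  88  89  49  57  58  57  75  66  62  27  31  28  19  14  24  27
215  113 117 111 110 109 171 205 190  25  29  24  27  22  92 102  94  27 117 183 174  57  52  38  25  22  30  27  26  28  33
230  113 115 110 106 109 105 173 166 186  30  16  28  32  95  98  91  18 162 176  19  10  26  23  15  26  34  18  24  26  26
245  105 114 111 108 109  88  87 122 192  23  22  31  20 125 132 125 147 189 142  16  29  27  32  96  93  33  22  30  28  34
260  229  89 105  36  88  86  25  14 202  24   9  18  23 127 132 124 190 161  20  34  30  29  26  18  87  85  28  32  23  19
275  113 111  25  
[... 406 characters left out ...]
 23  15 144 163 147 118  19  31  23  18  29  33  14  27  24  26  34  29  26
335   25  31  36  18  32  62  21  37  22  31  29  27  31 142 164 148 122  78   5   7  18  20  23  28  40  38  30  13  26  34
350   23  29  58  25  28  35  17  18  23  28  20  33  19 141 180 165 131 171 112  91  18  33  22  31  29  29  32  57  29  18
365   21  23  31  34  32  34  28  26  26  32  26  29  30 152 168 163 142  64  27  27  26  35  32  31  16  23  28  29  25  31
380   30  27  49  19  30  22  36  26  41  24  33  34  33  30  34  35  25  26  31  32  25  26  27  36  33  28  28  52  34  36
395   36  24  33  30  22  28  29  30  25  28  29  30  39  29  41  23  30  27  29  29  23  27  34  26  26  19  24  35  32  33
```

In the wrist view numbers the tube runs straight along column ~316, right in the middle between the fingers. I lower over it.

```bash

python3 -m pendant '[{"translation":[0,0,0.6],"rotation":[0,0,0],"fingers":0.2},{"translation":[0,0,0.6],"rotation":[0,0,0],"fingers":0.2},{"translation":[0,0,0.6],"rotation":[0,0,0],"fingers":0.2},{"translation":[0,0,0.6],"rotation":[0,0,0],"fingers":0.2},{"translation":[0,0,0.4],"rotation":[0,0,0],"fingers":0},{"translation":[0,0,0],"rotation":[0,0,0],"fingers":-0.2}]'
python3 - <<'E'
from tap import *
p,R=sp(1.24); go(p,R)
g=float(r.read_state()["opening"])
N=14
S=[sp(t) for t in np.linspace(1.24,0,N+1)]
for (p,R),(q,Q) in list(zip(S,S[1:]))[:3]: print((R.T@(q-p)*40).round(2),(Ro.from_matrix(R.T@Q).as_rotvec()*10).round(2))
E
```

```text
t: 38.62
eef_pos: [0.6405, 0.1365, 0.205]
tool_rot: [-1.984, -2.436, -0.002]
wrist_force: [-0.1, -0.4, -0.0]
opening: 0.0343
gripper_force: 0.0
t 38.62 tcp [0.6405 0.1365 0.205 ] z [ 0.001  0.001 -1.   ] y [0.979 0.202 0.001] open 0.0343 F [-0.1 -0.4 -0. ] g 0.0
 shift(now axes) [-0.06 -0.06  0.  ]  turn [ 0.01 -0.01 -0.17]  shift(after turn) [-0.06 -0.06  0.  ]
[-0.02 -0.5   0.  ] [ 0.    0.   -0.89]
[-0.02 -0.5   0.  ] [ 0.    0.   -0.89]
[-0.02 -0.5   0.  ] [ 0.    0.   -0.89]
```

```bash

python3 -m pendant '[{"translation":[-0.02,-0.5,0],"rotation":[0,0,-0.89],"fingers":-0.2},{"translation":[-0.02,-0.5,0],"rotation":[0,0,-0.89],"fingers":-0.2},{"translation":[-0.02,-0.5,0],"rotation":[0,0,-0.89],"fingers":-0.2},{"translation":[-0.02,-0.5,0],"rotation":[0,0,-0.89],"fingers":-0.2},{"translation":[-0.02,-0.5,0],"rotation":[0,0,-0.89],"fingers":-0.2},{"translation":[-0.02,-0.5,0],"rotation":[0,0,-0.89],"fingers":-0.2},{"translation":[-0.02,-0.5,0],"rotation":[0,0,-0.89],"fingers":-0.2},{"translation":[0,0,0],"rotation":[0,0,0],"fingers":-0.2}]'
python3 - <<'E'
from tap import *
p,R=sp(.62); go(p,R); p,R=sp(0); go(p,R)
i=r.snapshot("wrist");cv2.imwrite("pics/w15.png",i[:,:,::-1]); g=i.min(2)
for v in range(230,380,25): print(v,"".join("%4d"%g[v,u] for u in range(250,400,6)))
E
```

```text
t: 39.62
eef_pos: [0.5662, 0.0941, 0.207]
tool_rot: [1.143, 2.923, 0.005]
wrist_force: [0.1, 0.3, 1.0]
opening: 0.0341
gripper_force: 0.0
t 39.62 tcp [0.5662 0.0941 0.207 ] z [ 0.004  0.001 -1.   ] y [0.678 0.735 0.004] open 0.0341 F [0.1 0.3 1. ] g 0.0
 shift(now axes) [-0.04 -0.14  0.08]  turn [ 0.04  0.02 -0.16]  shift(after turn) [-0.04 -0.14  0.08]
t 39.62 tcp [0.5662 0.0941 0.207 ] z [ 0.004  0.001 -1.   ] y [0.678 0.735 0.004] open 0.0341 F [0.1 0.3 1. ] g 0.0
 shift(now axes) [-1.15 -3.42  0.07]  turn [ 0.03  0.03 -6.36]  shift(after turn) [ 1.11 -3.44  0.08]
230  237 102 101 102  84  79 187 178 186  28  22  52  84  82  84  81  61  12  28  10  27  28  24  30  40
255   25  93  86  78  29 186  30  23  19  22   6 172  81  80  79  82  78 180  26  24  86  90  28  31  27
280   82  88  14  24  17  16  24  26  11  24  27  37  89  96  94  92  85  81  23   5  25  84  81  21  20
305   30  24  66  18  19  29  23 167 176  68  76  78  95  96  94  94  98  90 175  18  60  28  33  34  35
330   29  29  67  21  18  38  27  22  83 182  77  94 116 124 126 125 123 115 102  26  56  24  29  28  24
355   35  27   9  22  23  35  17   3  20  78  76  92 111 125 129 128 122 115 100  25  13  23  22  22  25
```

The tube is against the trailing finger and follows. I finish the arc, then close gently to centre it.

```bash

python3 -m pendant '[{"translation":[-0.02,-0.53,0],"rotation":[0,0,-0.9],"fingers":-0.2},{"translation":[-0.02,-0.53,0],"rotation":[0,0,-0.9],"fingers":-0.2},{"translation":[-0.02,-0.53,0],"rotation":[0,0,-0.9],"fingers":-0.2},{"translation":[-0.02,-0.52,0],"rotation":[0,0,-0.9],"fingers":-0.2},{"translation":[-0.02,-0.52,0],"rotation":[0,0,-0.9],"fingers":-0.2},{"translation":[-0.02,-0.52,0],"rotation":[0,0,-0.9],"fingers":-0.2},{"translation":[-0.02,-0.5,0],"rotation":[0,0,-0.9],"fingers":-0.2},{"translation":[0,0,0],"rotation":[0,0,0],"fingers":-0.2}]'
python3 - <<'E'
from tap import *
p,R=sp(0); go(p,R)
E
```

```text
t: 40.67
eef_pos: [0.5286, 0.0128, 0.2064]
tool_rot: [0.183, 3.132, 0.003]
wrist_force: [-0.1, 0.2, 0.3]
opening: 0.0341
gripper_force: 0.0
t 40.67 tcp [0.5286 0.0128 0.2064] z [ 0.004  0.001 -1.   ] y [0.117 0.993 0.002] open 0.0341 F [-0.1  0.2  0.3] g 0.0
 shift(now axes) [-0.03 -0.04  0.06]  turn [ 0.02  0.04 -0.07]  shift(after turn) [-0.03 -0.04  0.06]
```

```bash

python3 -m pendant '[{"translation":[0,-0.04,0],"rotation":[0,0,0],"fingers":-0.4},{"translation":[0,0,0],"rotation":[0,0,0],"fingers":-0.5},{"translation":[0,0,0],"rotation":[0,0,0],"fingers":-0.58},{"translation":[0,0,0],"rotation":[0,0,0],"fingers":-0.62},{"translation":[0,0,0],"rotation":[0,0,0],"fingers":-0.62}]'
python3 -m pendant '[{"translation":[0,0,0],"rotation":[0,0,0],"fingers":-0.4},{"translation":[0,0,0],"rotation":[0,0,0],"fingers":0},{"translation":[0,0,0],"rotation":[0,0,0],"fingers":0},{"translation":[0,0,-0.7],"rotation":[0,0,0],"fingers":0},{"translation":[0,0,-1],"rotation":[0,0,0],"fingers":0},{"translation":[0,0,-1],"rotation":[0,0,0],"fingers":0},{"translation":[0,0,-1],"rotation":[0,0,0],"fingers":0},{"translation":[0,0,-0.8],"rotation":[0,0,0],"fingers":0},{"translation":[1,0,0],"rotation":[0,0,0],"fingers":-1},{"translation":[1,0,0],"rotation":[0,0,0],"fingers":-1}]'
python3 -m pendant '[{"translation":[1,0.5,0],"rotation":[0,0,0],"fingers":-1},{"translation":[1,0.5,0],"rotation":[0,0,0],"fingers":-1},{"translation":[1,0.5,0],"rotation":[0,0,0],"fingers":-1},{"translation":[0.5,0.5,0],"rotation":[0,0,0],"fingers":-1}]'
python3 - <<'E'
from tap import *
for n in("top","scene"):
    i=r.snapshot(n);cv2.imwrite(f"pics/{n}16.png",i[:,:,::-1])
    print(n,"pred",proj(n,D+[0,0,.15]).round(1),"bend",proj(n,sp(0,.12,.21)[0]).round(1),"crest",proj(n,sp(0,.07,.258)[0]).round(1),"rim",proj(n,D+[0,0,.115]).round(1))
i=cv2.imread("pics/top16.png"); g=i.min(2)
for v in range(122,200,4): print(v,"".join("%4d"%g[v,u] for u in range(296,342,2)))
go(np.zeros(3))
E
```

```text
t: 41.3
eef_pos: [0.5279, 0.0122, 0.206]
tool_rot: [0.179, 3.133, 0.003]
wrist_force: [0.9, 1.1, 0.6]
opening: 0.0163
gripper_force: 0.4
t: 42.55
eef_pos: [0.4778, 0.0176, 0.3202]
tool_rot: [0.179, 3.131, 0.002]
wrist_force: [-0.5, -0.8, 0.1]
opening: 0.0068
gripper_force: 0.0
t: 43.05
eef_pos: [0.3959, 0.0778, 0.3193]
tool_rot: [0.179, 3.132, 0.003]
wrist_force: [-0.4, -0.2, -0.1]
opening: -0.0003
gripper_force: 0.0
top pred [318.1 175.3] bend [319.2 164.8] crest [321.9 141.6] rim [318.2 176.7]
scene pred [333.9 197.4] bend [338.8 185.4] crest [351.6 182.6] rim [333.7 206.3]
122   13  14  16  14  15  15  15  14  14  16  12  68 194 140 159 148 165 188  35  15  14  15  15
126  168 160 154 127 105  74  60  46  40  58  53  95 172 146 166 151 192 195  47  13  16  13  17
130  160 168 171 177 182 189 194 195 196 199 199 180 115 165 170 140 127 150 132  19  15  16  15
134   15  15  14  17  20  28  35  48  97 124 128 116 146 176 173 100 132 148 189  65  15  13  11
138   16  16  12  15  14  13  13  16  16  33 175 189 150 182 163 105 177 194 174  32  16  15  16
142   14  14  14  12  14  17  14
[... 931 characters left out ...]
76 201
182  187 144 123 231 240 252 252 252 252 252 252 252 252 252 252 252 252 252 244 221 142 126 190
186  192 132  96  85 180 251 252 252 252 252 252 252 252 252 252 252 252 251 206 110  99 104 204
190  173 188 105  88  94 107 183 249 251 252 252 252 252 252 251 249 175 110  95  84  88 188 199
194   29 173 193 153 140 164 186 183 163 106  98 109 107 117 109  95  86  83  81 113 197 192  65
198   15  15 100 190 190 190 190 187 166 148 122 108  96  90  84  82  84 147 200 203 136  23  15
t 43.15 tcp [0.3962 0.0782 0.3191] z [ 0.005  0.002 -1.   ] y [0.112 0.994 0.002] open 0.0 F [-0.1  0.  -0.9] g 0.0
 shift(now axes) [15.46 -4.91 12.68]  turn [0. 0. 0.]  shift(after turn) [15.46 -4.91 12.68]
```

The nozzle shows at (318,176) in the top image, and the prediction over the beaker centre was (318.1,175.3). So the spout is right. Now the lever: I straddle its bar (start about 0.06 rad) from above.

```bash

python3 - <<'E'
from tap import *
p,u=lev(.06,.058,.319); R=Rt([0,0,-1],[-u[1],u[0],0]); R=R if R[1,1]>0 else Rt([0,0,-1],[u[1],-u[0],0]); go(p,R); print(pose()[2]["joint_positions"].round(2))
E
```

```text
t 43.15 tcp [0.3962 0.0782 0.3191] z [ 0.005  0.002 -1.   ] y [0.112 0.994 0.002] open 0.0 F [-0.1  0.  -0.9] g 0.0
 shift(now axes) [-8.94  3.02  0.05]  turn [ 0.02  0.05 -0.62]  shift(after turn) [-9.11  2.46  0.  ]
[ 0.09 -0.2   2.04  0.    1.3  -1.37]
```

```bash

python3 -m pendant '[{"translation":[-0.99,0.33,0],"rotation":[0,0,0],"fingers":0},{"translation":[-0.99,0.33,0],"rotation":[0,0,0],"fingers":0},{"translation":[-0.99,0.33,0],"rotation":[0,0,0],"fingers":0},{"translation":[-0.99,0.33,0],"rotation":[0,0,0],"fingers":0},{"translation":[-0.99,0.34,0],"rotation":[0,0,0],"fingers":0},{"translation":[-0.99,0.34,0],"rotation":[0,0,0],"fingers":0},{"translation":[-0.99,0.34,0],"rotation":[0,0,0],"fingers":0},{"translation":[-0.99,0.34,0],"rotation":[0,0,0],"fingers":0},{"translation":[-1,0.34,0],"rotation":[0,0,0],"fingers":0},{"translation":[0,0,0],"rotation":[0,0,-0.62],"fingers":0}]'|head -1
python3 -m pendant '[{"translation":[0,0,1],"rotation":[0,0,0],"fingers":0},{"translation":[0,0,1],"rotation":[0,0,0],"fingers":0},{"translation":[0,0,1],"rotation":[0,0,0],"fingers":0},{"translation":[0,0,1],"rotation":[0,0,0],"fingers":0},{"translation":[0,0,1],"rotation":[0,0,0],"fingers":0},{"translation":[0,0,0],"rotation":[0,0,0],"fingers":0}]'|head -1
python3 - <<'E'
from tap import *
p,u=lev(.06,.058,.114); R=Rt([0,0,-1],[u[1],-u[0],0]); go(p,R)
T=np.array(r.calibration("wrist")["T_tool_cam"]);K=np.array(r.calibration("wrist")["K"]);e,Rc,_=pose()
i=r.snapshot("wrist"); cv2.imwrite("pics/w17.png",i[:,:,::-1])
def back(u,v,z):
    d=Rc@T[:3,:3]@np.linalg.inv(K)@[u,v,1]; o=e+Rc@T[:3,3]; return o+d*(z-o[2])/d[2]
m=cv2.inRange(cv2.cvtColor(i,cv2.COLOR_RGB2HSV),(100,140,60),(125,255,255))
n,l,s,c=cv2.connectedComponentsWithStats(m); print([(s[j].tolist(),c[j].round()) for j in range(1,n) if s[j,4]>100])
for v in range(150,330,12):
    w=np.where(m[v,200:440])[0]+200
    if len(w)>5: print(v,w.min(),w.max(),back(w.min(),v,.111).round(4)[:2],back(w.max(),v,.111).round(4)[:2])
E
```

```text
t: 44.4
t: 45.15
t 45.15 tcp [0.6259 0.1264 0.1909] z [-0.002  0.    -1.   ] y [0.052 0.999 0.   ] open 0.0428 F [-0.1  0.1  0.3] g 0.0
 shift(now axes) [-0.04  0.07  3.08]  turn [ 0.   -0.02 -0.02]  shift(after turn) [-0.03  0.08  3.08]
[([428, 0, 105, 44, 2529], array([470.,  15.])), ([299, 161, 43, 165, 4851], array([319., 246.]))]
162 314 324 [0.5922 0.1266] [0.5925 0.1322]
174 302 335 [0.5988 0.1193] [0.5997 0.1382]
186 301 335 [0.6058 0.1183] [0.6068 0.1379]
198 305 331 [0.6131 0.1202] [0.6139 0.1353]
210 306 331 [0.6205 0.1203] [0.6213 0.135 ]
222 306 331 [0.6281 0.1198] [0.6288 0.1347]
234 306 331 [0.6357 0.1194] [0.6365 0.1344]
246 307 331 [0.6436 0.1195] [0.6444 0.1341]
258 307 331 [0.6516 0.119 ] [0.6524 0.1337]
270 308 331 [0.6598 0.1192] [0.6605 0.1334]
282 306 333 [0.6681 0.1174] [0.669  0.1343]
294 300 339 [0.6764 0.1131] [0.6777 0.1378]
306 299 341 [0.6851 0.1119] [0.6865 0.1388]
318 303 336 [0.6941 0.1139] [0.6952 0.1352]
```

The wrist view measures the pivot at (0.6855, 0.1254) and the lever ≈ 0.07 rad, and column-to-drain distance confirms tap yaw -0.112. I descend around the bar and swing.

```bash

python3 -m pendant '[{"translation":[0,0.07,0.8],"rotation":[0,0,0],"fingers":0},{"translation":[0,0,0.8],"rotation":[0,0,0],"fingers":0},{"translation":[0,0,0.8],"rotation":[0,0,0],"fingers":0},{"translation":[0,0,0.6],"rotation":[0,0,0],"fingers":0},{"translation":[0,0,0],"rotation":[0,0,0],"fingers":-0.3},{"translation":[0,0,0],"rotation":[0,0,0],"fingers":-0.4}]'
cat >> tap.py <<'E'
CO=np.array([.6855,.1254,0]);PS=-.112
def lp(an,lag=0,rad=.058,z=.115):
    p,u=lev(an,rad,z); q,w=lev(an-lag,rad,z); return p,Rt([0,0,-1],[w[1],-w[0],0])
E
python3 - <<'E'
from tap import *
p,R=lp(.07); go(p,R)
N=10
S=[lp(a,l) for a,l in zip(np.linspace(.07,.785,N+1),np.linspace(0,.2,N+1))]
for (p,R),(q,Q) in zip(S,S[1:]): print((R.T@(q-p)*40).round(2),(Ro.from_matrix(R.T@Q).as_rotvec()*10).round(2)[2])
E
```

```text
t: 45.95
eef_pos: [0.6278, 0.129, 0.1192]
tool_rot: [0.081, 3.137, 0.003]
wrist_force: [0.0, -0.7, 0.9]
opening: 0.0254
gripper_force: 0.0
t 45.95 tcp [0.6278 0.129  0.1192] z [ 0.004  0.002 -1.   ] y [0.052 0.999 0.002] open 0.0254 F [ 0.  -0.7  0.9] g 0.0
 shift(now axes) [ 0.01 -0.05  0.17]  turn [ 0.02  0.04 -0.1 ]  shift(after turn) [ 0.01 -0.05  0.17]
[-0.01 -0.17  0.  ] -0.52
[-0.01 -0.17  0.  ] -0.51
[-0.01 -0.17  0.  ] -0.51
[-0.02 -0.17  0.  ] -0.51
[-0.02 -0.16  0.  ] -0.52
[-0.02 -0.16  0.  ] -0.51
[-0.03 -0.16  0.  ] -0.51
[-0.03 -0.16  0.  ] -0.52
[-0.03 -0.16  0.  ] -0.51
[-0.04 -0.16  0.  ] -0.51
```

```bash

python3 -m pendant '[{"translation":[-0.01,-0.22,0.17],"rotation":[0,0,-0.52],"fingers":-0.4},{"translation":[-0.01,-0.17,0],"rotation":[0,0,-0.51],"fingers":-0.4},{"translation":[-0.01,-0.17,0],"rotation":[0,0,-0.51],"fingers":-0.4},{"translation":[-0.02,-0.17,0],"rotation":[0,0,-0.51],"fingers":-0.4},{"translation":[-0.02,-0.16,0],"rotation":[0,0,-0.52],"fingers":-0.4},{"translation":[-0.02,-0.16,0],"rotation":[0,0,-0.51],"fingers":-0.4},{"translation":[-0.03,-0.16,0],"rotation":[0,0,-0.51],"fingers":-0.4},{"translation":[-0.03,-0.16,0],"rotation":[0,0,-0.52],"fingers":-0.4},{"translation":[-0.03,-0.16,0],"rotation":[0,0,-0.51],"fingers":-0.4},{"translation":[-0.04,-0.16,0],"rotation":[0,0,-0.51],"fingers":-0.4}]'
cat > lm.py <<'E'
from tap import *
p,R=lp(.785,.2); go(p,R)
T=np.array(r.calibration("wrist")["T_tool_cam"]);K=np.array(r.calibration("wrist")["K"]);e,Rc,_=pose()
i=r.snapshot("wrist")
def back(u,v,z=.111):
    d=Rc@T[:3,:3]@np.linalg.inv(K)@[u,v,1]; o=e+Rc@T[:3,3]; return (o+d*(z-o[2])/d[2])[:2]
m=cv2.inRange(cv2.cvtColor(i,cv2.COLOR_RGB2HSV),(100,140,60),(125,255,255)); m[:100]=0
n,l,s,c=cv2.connectedComponentsWithStats(m); j=1+np.argmax(s[1:,4]); v,u=np.where(l==j); print(s[j])
P=np.array([back(a,b) for a,b in zip(u[::5],v[::5])]); d=np.linalg.norm(P-CO[:2],axis=1); k=(d>.025)&(d<.07)
a=np.arctan2(*(P[k]-CO[:2]).T[::-1])%(2*np.pi); print("pts",k.sum(),"lever angle",(np.median(a)-np.pi-PS).round(3),"spread",a.std().round(3))
w=P[d>.08]; print("tip dist",d.max().round(4))
E
python3 lm.py
```

```text
t: 47.2
eef_pos: [0.6388, 0.0897, 0.1156]
tool_rot: [-0.72, 3.056, 0.003]
wrist_force: [-3.7, 1.0, 0.4]
opening: 0.0255
gripper_force: 1.6
t 47.2 tcp [0.6388 0.0897 0.1156] z [ 0.001  0.002 -1.   ] y [-0.447  0.895  0.002] open 0.0255 F [-3.7  1.   0.4] g 1.6
 shift(now axes) [-0.04 -0.04  0.02]  turn [ 0.02  0.02 -0.1 ]  shift(after turn) [-0.04 -0.04  0.02]
[ 290  196   70  173 7123]
pts 770 lever angle 0.697 spread 0.105
tip dist 0.0947
```

```bash

python3 -m pendant '[{"translation":[0,-0.04,0],"rotation":[0,0,-0.1],"fingers":-0.5},{"translation":[0,0,0],"rotation":[0,0,0],"fingers":-0.52},{"translation":[0,0,0],"rotation":[0,0,0],"fingers":-0.52}]'|grep -E "eef|open|force"
python3 -m pendant '[{"translation":[0,0,0],"rotation":[0,0,0],"fingers":-0.2},{"translation":[0,0,0],"rotation":[0,0,0],"fingers":0},{"translation":[0,0,0],"rotation":[0,0,0],"fingers":0},{"translation":[0,0,-0.7],"rotation":[0,0,0],"fingers":0},{"translation":[0,0,-0.8],"rotation":[0,0,0],"fingers":0},{"translation":[0,0,-0.8],"rotation":[0,0,0],"fingers":0},{"translation":[0,0,-0.8],"rotation":[0,0,0],"fingers":0},{"translation":[0,0,0],"rotation":[0,0,0],"fingers":0}]'|head -1
python3 lm.py
```

```text
eef_pos: [0.6401, 0.0884, 0.1153]
wrist_force: [-3.5, 1.8, 3.1]
opening: 0.0207
gripper_force: 2.8
t: 48.62
t 48.62 tcp [0.6419 0.0882 0.1957] z [ 0.009  0.002 -1.   ] y [-0.454  0.891 -0.002] open 0.0426 F [0.1 0.2 0.1] g 0.0
 shift(now axes) [0.07 0.08 3.23]  turn [-0.02  0.09 -0.02]  shift(after turn) [0.04 0.07 3.23]
[ 293  155   66  160 4741]
pts 351 lever angle 0.779 spread 0.106
tip dist 0.0937
```

The lever reads 0.779 rad (target 0.785). I rise, retreat, and check everything numerically.

```bash

python3 -m pendant '[{"translation":[0,0,-1],"rotation":[0,0,0],"fingers":0},{"translation":[0,0,-1],"rotation":[0,0,0],"fingers":0},{"translation":[0,0,-1],"rotation":[0,0,0],"fingers":0},{"translation":[0,0,-1],"rotation":[0,0,0],"fingers":0},{"translation":[0,0,-1],"rotation":[0,0,0],"fingers":0},{"translation":[0,0,-1],"rotation":[0,0,0],"fingers":0}]'|head -1
python3 -m pendant '[{"translation":[0.8,0.6,0],"rotation":[0,0,0],"fingers":0},{"translation":[0.8,0.6,0],"rotation":[0,0,0],"fingers":0},{"translation":[0.8,0.6,0],"rotation":[0,0,0],"fingers":0},{"translation":[0.8,0.6,0],"rotation":[0,0,0],"fingers":0},{"translation":[0.8,0.6,0],"rotation":[0,0,0],"fingers":0},{"translation":[0.8,0.6,0],"rotation":[0,0,0],"fingers":0},{"translation":[0.8,0.6,0],"rotation":[0,0,0],"fingers":0},{"translation":[0.8,0.6,0],"rotation":[0,0,0],"fingers":0},{"translation":[0,0,0],"rotation":[0,0,0],"fingers":0}]'
python3 - <<'E'
from tap import *
for n in("top","scene"):
    i=r.snapshot(n);cv2.imwrite(f"pics/{n}F.png",i[:,:,::-1]); o=cv2.imread(f"pics/{n}0.png")[:,:,::-1]
    d=(cv2.absdiff(i,o.copy()).max(2)>45).astype(np.uint8); d=cv2.morphologyEx(d,cv2.MORPH_OPEN,np.ones((3,3)))
    k,l,s,c=cv2.connectedComponentsWithStats(d); print(n,[(s[j].tolist()) for j in range(1,k) if s[j,4]>25])
    m=[b for b in blobs(i,(100,140,60),(125,255,255)) if n=="top" and 260<b[0][0]<310 and 110<b[0][1]<160]; print(m)
print([proj("top",[*lev(a,.081,.111)[0][:2],.111]).round(1).tolist() for a in(.7,.785,.87)])
g=cv2.imread("pics/topF.png").min(2)
for v in(166,174,178,186): print(v,"".join("%4d"%g[v,u] for u in range(296,342,2)))
E
```

```text
t: 49.42
t: 50.55
eef_pos: [0.4407, 0.1223, 0.3406]
tool_rot: [-0.734, 3.053, 0.001]
wrist_force: [0.3, -0.2, 0.5]
opening: 0.0429
gripper_force: 0.0
top [[269, 114, 55, 41, 674], [317, 144, 8, 13, 90], [417, 154, 44, 37, 1255], [195, 169, 97, 111, 5159], [301, 168, 35, 28, 621], [286, 189, 6, 6, 31], [205, 272, 88, 128, 6778], [543, 294, 97, 106, 6673], [287, 318, 33, 18, 213], [292, 329, 63, 47, 673], [287, 337, 4, 20, 62], [292, 361, 8, 10, 50], [392, 367, 47, 33, 340], [297, 378, 22, 16, 232], [419, 383, 31, 17, 298], [538, 382, 7, 7, 37], [357, 384, 15, 16, 97]]
[([286.6, 132.2], [273, 116, 28, 33, 273])]
scene [[24, 0, 86, 76, 3889], [203, 0, 29, 31, 607], [239, 0, 19, 22, 293], [318, 0, 53, 17, 472], [354, 7, 8, 7, 40], [331, 21, 30, 31, 700], [0, 29, 7, 17, 86], [236, 30, 38, 43, 561], [10, 34, 21, 29, 321], [228, 44, 5, 9, 32], [0, 52, 14, 15, 144], [343, 52, 18, 19, 211], [223, 61, 7, 7, 42], [234, 73, 14, 7, 47], [258, 73, 21, 21, 282], [6, 74, 25, 22, 208], [33, 75, 5, 6, 26], [187, 79, 16, 17, 124], [239, 79, 20, 22, 318], [334, 85, 7, 11, 41], [0, 101, 15, 14, 150], [15, 110, 6, 17, 60], [0, 132, 8, 7, 39], [0, 138, 49, 96, 3037], [56, 171, 14, 10, 92], [371, 176, 30, 45, 709], [333, 178, 7, 14, 73], [47, 180, 14, 15, 127], [352, 183, 18, 28, 192], [318, 195, 35, 23, 630], [216, 266, 45, 60, 2022]]
[]
[[293.8, 145.0], [295.9, 143.6], [297.8, 142.0]]
166   14  87 195 190 205 235 121 107 109 123 113 133 133 108 103  99 119 238 149 179 203 144  21
174  193 175 192 247 130 245 252 252 252 226  86  92 103 247 252 252 252 230 122 244 185 188 203
178  194 187 198 247 213 252 252 252 252 250 169 150 211 252 252 252 252 252 196 245 193 176 201
186  192 133  95  84 179 251 252 252 252 252 252 252 252 252 252 252 252 251 206 110  98 105 203
```

```bash
python3 -c "
from cell import r
print(r.sign_off())"
```

```text
the job is handed in; nothing more can be done
None
```

The job is handed in at about 51 s: the beaker stands mouth-up at the centre of the drain grid, the nozzle is over its middle, and the lever was then turned to 0.78 rad (45° is 0.785). Before/after pictures show none of the other things on the bench shifted.

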